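Refill the masking-tape stand

TASK

Refill the tape stand: first take the two empty cardboard cores off its post and drop them into the white scrap pot. Then thread every roll of tape lying on the cutting mat onto the post, one at a time, the widest first and then ever smaller ones, each fully home, and last fetch the wooden cap out of the tray of odds and ends and set it upright over the tip of the post, fully down. Leave the other odds and ends in the tray, let go of everything, and do not disturb the palette, the brush jar or the ink bottle.

Things in the scene. Friction and masses are not known exactly. Their poses are not given: they have to be found in the camera images.
- stand: The tape stand, fixed: a round dark wooden foot, 84 mm across, 15 mm high, with an upright pale dowel post, 18 mm in diameter, rising 60 mm from its middle (tip 75 mm above the table; the last 4 mm taper to 13 mm). Origin: centre of the foot's underside, z up along the post. Rolls rest on the foot and each other; five reach 60 mm above the table.
- core1: An empty cardboard core: a plain tube 30 mm outside, 24 mm inside, 22 mm tall, 12 g. Starts loose round the post, standing on the foot, below the other core. Origin at the centre of its lower end, z along the tube.
- core2: An empty cardboard core: a plain tube 30 mm outside, 24 mm inside, 22 mm tall, 12 g. Starts loose round the post, standing on top of the other core. Origin at the centre of its lower end, z along the tube.
- roll64: A part-used roll of masking tape: a flat beige ring, outside diameter 64 mm, hole diameter 24 mm, 9 mm thick, about 62 g. Starts lying flat on the dark green cutting mat (a mere surface at z = 0). Origin at the centre of the ring, 4.5 mm over its underside; z is the ring's axis. May be absent (None).
- roll56: A part-used roll of masking tape: a flat beige ring, outside diameter 56 mm, hole diameter 24 mm, 9 mm thick, about 50 g. Starts lying flat on the dark green cutting mat (a mere surface at z = 0). Origin at the centre of the ring, 4.5 mm over its underside; z is the ring's axis. May be absent (None).
- roll48: A part-used roll of masking tape: a flat beige ring, outside diameter 48 mm, hole diameter 24 mm, 9 mm thick, about 37 g. Starts lying flat on the dark green cutting mat (a mere surface at z = 0). Origin at the centre of the ring, 4.5 mm over its underside; z is the ring's axis. May be absent (None).
- roll40: A part-used roll of masking tape: a flat beige ring, outside diameter 40 mm, hole diameter 24 mm, 9 mm thick, about 24 g. Starts lying flat on the dark green cutting mat (a mere surface at z = 0). Origin at the centre of the ring, 4.5 mm over its underside; z is the ring's axis. May be absent (None).
- roll32: A part-used roll of masking tape: a flat beige ring, outside diameter 32 mm, hole diameter 24 mm, 9 mm thick, about 12 g. Starts lying flat on the dark green cutting mat (a mere surface at z = 0). Origin at the centre of the ring, 4.5 mm over its underside; z is the ring's axis. May be absent (None).
- pot: The scrap pot, fixed, white enamel: open round pot, 104 mm across the rim, 65 mm high, 4 mm wall, with two side handles. Origin at the centre of its underside. It and the tray may change places.
- tray: The tray of odds and ends, fixed: open wooden box 200 mm (its x) by 170 mm (its y), walls 5 mm thick and 35 mm high, floor 5 mm thick. Origin at the centre of its underside. Holds the cap and four other small things, in no fixed order.
- cap: The pale turned wooden cap, 42 mm tall, 30 g, tallest thing in the tray: a collar 32 mm across, 18 mm high, with a blind bore below, 22 mm wide and 13 mm deep; on it a round knob 26 mm across, 24 mm high. Starts upright on the tray floor, bore down. Origin: centre of the collar's underside, z up through the knob. Fully down, the post tip meets the bore's end: origin 62 mm over the table.
- eraser: White eraser in the tray, 34 x 18 x 12 mm; origin at the centre of its underside.
- cork: Cork stopper in the tray, tapered, 20 to 24 mm across, 18 mm tall; origin at the centre of its underside.
- sharpener: Metal pencil sharpener in the tray, 26 x 16 x 12 mm; origin at the centre of its underside.
- pan: Black paint pan in the tray, 30 x 19 x 10 mm; origin at the centre of its underside.
- palette: White porcelain paint palette, 130 mm (its x) by 210 mm, 16 mm high, beyond the mat. Loose; leave alone. Origin at the centre of its underside.
- jar: Glass jar with three brushes, 76 mm across, 90 mm high, brushes to 190 mm. Loose; leave alone. Origin at the centre of its underside.
- ink: Amber ink bottle, 42 mm across, 60 mm high. Loose; leave alone. Origin at the centre of its underside.
Things that resemble listed ones, but are neither listed nor needed, are in the scene too. Leave any pink look-alike of the roll64 alone.

How it is judged:
On the way, in this order (a step that is already met when the one before it is completed fails the run):
1. both empty cores lie in the scrap pot, released (horizontal distance between each of core1, core2 and pot below 0.05 m and z of each of core1, core2 in the frame of pot below 0.055 m and contact force between the fingers and core1 below 0.3 N and contact force between the fingers and core2 below 0.3 N), for 0.2 s.
2. the 64 mm roll is threaded on the post, flat, fully home and released (horizontal distance between roll64 and stand below 0.006 m and angle between the z axis of roll64 and the z axis of stand, either way round below 0.08 rad and z of roll64 in the frame of stand below 0.0225 m and contact force between the fingers and roll64 below 0.3 N and linear speed of roll64 below 0.02 m/s), for 0.2 s.
3. the 56 mm roll is threaded on the post, flat, fully home and released (horizontal distance between roll56 and stand below 0.006 m and angle between the z axis of roll56 and the z axis of stand, either way round below 0.08 rad and z of roll56 in the frame of stand below 0.0315 m and contact force between the fingers and roll56 below 0.3 N and linear speed of roll56 below 0.02 m/s), for 0.2 s.
4. the 48 mm roll is threaded on the post, flat, fully home and released (horizontal distance between roll48 and stand below 0.006 m and angle between the z axis of roll48 and the z axis of stand, either way round below 0.08 rad and z of roll48 in the frame of stand below 0.0405 m and contact force between the fingers and roll48 below 0.3 N and linear speed of roll48 below 0.02 m/s), for 0.2 s.
5. the 40 mm roll is threaded on the post, flat, fully home and released (horizontal distance between roll40 and stand below 0.006 m and angle between the z axis of roll40 and the z axis of stand, either way round below 0.08 rad and z of roll40 in the frame of stand below 0.0495 m and contact force between the fingers and roll40 below 0.3 N and linear speed of roll40 below 0.02 m/s), for 0.2 s.
6. the 32 mm roll is threaded on the post, flat, fully home and released (horizontal distance between roll32 and stand below 0.006 m and angle between the z axis of roll32 and the z axis of stand, either way round below 0.08 rad and z of roll32 in the frame of stand below 0.0585 m and contact force between the fingers and roll32 below 0.3 N and linear speed of roll32 below 0.02 m/s), for 0.2 s.
7. the cap sits upright on the tip of the post, fully down and released (horizontal distance between cap and stand below 0.004 m and angle between cap's own z axis and vertical below 0.1 rad and z of cap in the frame of stand between 0.059 and 0.065 m and contact force between the fingers and cap below 0.3 N and linear speed of cap below 0.02 m/s), for 0.2 s.
At the end, for the whole second after the job is handed in: Both cores in the pot, below its rim. Every roll on the post, within 6 mm of its axis, flat to 0.08 rad, widest lowest, at most 3 mm above its place in a full stack. Cap within 4 mm of the axis, upright to 0.1 rad, rim 59 to 65 mm over the table. Odds and ends in the tray. All released, at rest (all of step 1 and all of step 2 and all of step 3 and all of step 4 and all of step 5 and all of step 6 and all of step 7 and ((angle between roll64's own z axis and vertical below 0.1 rad and z of roll56 in the frame of roll64 above 0.006 m) or (angle between roll64's own z axis and vertical above 3.04 rad and z of roll56 in the frame of roll64 below -0.006 m)) and ((angle between roll64's own z axis and vertical below 0.1 rad and z of roll48 in the frame of roll64 above 0.006 m) or (angle between roll64's own z axis and vertical above 3.04 rad and z of roll48 in the frame of roll64 below -0.006 m)) and ((angle between roll56's own z axis and vertical below 0.1 rad and z of roll48 in the frame of roll56 above 0.006 m) or (angle between roll56's own z axis and vertical above 3.04 rad and z of roll48 in the frame of roll56 below -0.006 m)) and ((angle between roll56's own z axis and vertical below 0.1 rad and z of roll40 in the frame of roll56 above 0.006 m) or (angle between roll56's own z axis and vertical above 3.04 rad and z of roll40 in the frame of roll56 below -0.006 m)) and ((angle between roll48's own z axis and vertical below 0.1 rad and z of roll40 in the frame of roll48 above 0.006 m) or (angle between roll48's own z axis and vertical above 3.04 rad and z of roll40 in the frame of roll48 below -0.006 m)) and ((angle between roll48's own z axis and vertical below 0.1 rad and z of roll32 in the frame of roll48 above 0.006 m) or (angle between roll48's own z axis and vertical above 3.04 rad and z of roll32 in the frame of roll48 below -0.006 m)) and ((angle between roll40's own z axis and vertical below 0.1 rad and z of roll32 in the frame of roll40 above 0.006 m) or (angle between roll40's own z axis and vertical above 3.04 rad and z of roll32 in the frame of roll40 below -0.006 m)) and horizontal distance between each of eraser, cork, sharpener, pan and tray below 0.13 m and z of each of eraser, cork, sharpener, pan in the frame of tray below 0.04 m); the robot touches nothing.
It fails at once if the palette is shifted by more than 30 mm or tipped (distance of palette from where it was at the start of the episode above 0.03 m or angle between palette's own z axis and vertical above 0.4 rad).
It fails at once if the jar is shifted by more than 30 mm or tipped (distance of jar from where it was at the start of the episode above 0.03 m or angle between jar's own z axis and vertical above 0.4 rad).
It fails at once if the ink is shifted by more than 30 mm or tipped (distance of ink from where it was at the start of the episode above 0.03 m or angle between ink's own z axis and vertical above 0.4 rad).
Of roll64, roll56, roll48, roll40, roll32 only 4 to 5 are there at a start; the rules pass over those that are not, and their reading is None.
At some moment in a run one of roll64, roll56, roll48, roll40, roll32 may be knocked a few centimetres aside while the robot is not near it.
It also fails if it takes over 200 s, if anything falls off the work surface, if the arm or the gripper's body presses on something with over 40 N, if the wrist force passes 120 N, or if a joint passes its speed limit or range.

ROBOT

A 6-joint arm with a two-finger parallel gripper is mounted at the origin on the work surface. World frame = base frame: x ahead of the robot, y to its left, z up, the work surface at z = 0. Lengths are in m, angles in rad, forces in N, time in s.
With the tool pointing down it reaches from about 0.35 to 0.775 m from the base axis. Payload 7.3 kg.
Tool frame: the origin (TCP) lies midway between the tips of the shut fingers; the grasp point (between the pads) lies 19 mm behind it (robot.tcp_to_grasp is the distance from the TCP to the grasp point, in m); z points along the fingers, y is the direction in which the jaws open and shut (so a half turn about z gives the same grasp; the last joint's range is limited). The gripper opens to 92 mm and grips with 3 to 60 N. Pads are 19 mm wide; open, the fingers measure 130 mm over their backs; the gripper's body (75 mm by 190 mm) begins 47 mm behind the grasp point.
Start: joints at [-1.495, 0.342, 1.524, -0, 1.275, -0.146], TCP at [0.116, -0.512, 0.227] pointing down, gripper open.
Joint ranges: [-2.53, 2.53], [-0.77, 2.02], [0.04, 2.7], [-1, 4.14], [0.28, 2.66], [-3.11, 3.11]. Speed limits (rad/s): [2.57, 2.57, 3.14, 3.14, 3.14, 3.14].

INTERFACE

Orientations are given as [roll, pitch, yaw] about the fixed x, y, z axes, in that order (R = Rz(yaw) Ry(pitch) Rx(roll)).
In Python, from cell import status, read_camera, camera_info, ticket, robot gives the robot as it stands.
- The arm moves only by the tool jog_arm, never from a script. Its argument "plan" is a list that holds one entry, the list of rows, each a list of 7 numbers: the shift along the tool's x, y, z each as a share of 0.05 m, from -1 to 1, then the turn, a rotation vector about the tool's x, y, z each as a share of 0.15 rad, from -1 to 1, then the opening, from 0 (shut) to 1 (fully open). In form: [[[x, y, z, wx, wy, wz, hand], ...]]. A call has 1 to 20 rows; each row shifts and turns the commanded pose from where the row before left it, along the tool's axes as they then stand; what a row does not reach is not made up. A row lasts 1/8 s, in which the tool goes at most 62.5 mm and 10.7 degrees, less where a joint would pass 70% of its speed; a pose out of reach is approached as far as the arm can. A call with a number of a shift or a turn outside -1 to 1 is refused whole. A call with a gripper value outside its range is refused whole. The fingers move at their own pace and stop on an object; "squeeze" is the grip in N (left out, the last holds). Time passes only in rows, so rows that do not move let the fingers close. It gives the time, the measured TCP pose, the force and the opening at its end, in the units of the state.
- status.observe(): the state, without advancing time (a new reading comes with each control period).
- read_camera(name): name is "side" or "top" or "wrist"; returns (picture, depth): 384x512x3 uint8, red, green, blue; 384x512 float32, m along the optical axis (not along the pixel's ray), 0 where there is no reading.
- camera_info(name): a dict with "mtx" (3x3 intrinsics, pixels), "world_to_cam" (4x4, takes a point from world to camera coordinates). Camera axes: x right, y down, z forward; pixel columns grow to the right and rows downward; lengths in m; the calibration is good to about 2 mm. A picture is of the moment at which its call begins: read the wrist's pose just before it. camera_info takes no time and is no camera call; for the wrist camera it gives the pose at the moment of the call.
- ticket.hand_in(): hands the job in, once; it reports no verdict.
The state is a dict: "time": time; "qpos": joint angles; "qvel": joint speeds; "joint_efforts": joint torques, N m; "tool_pos": TCP position; "tool_rot": TCP orientation; "contact_force": force on the tool from outside, world axes, zero at the start; "torque": the same for the moment, N m; "opening": finger opening in m.
Only numpy, scipy, OpenCV 4.12 (cv2) and the standard library are available. Lean on these libraries where they do the work, as an engineer would, in place of code of your own. Each camera call takes 0.05 s, during which the arm holds its last target.

## Working session

There is one attempt and no reset: what is moved stays moved. The work goes in short steps, Python scripts to look and compute and a tool call to move; the robot and the scene stay as the last step left them, time stands still between calls to the robot, and variables do not carry over. Pictures are saved under pics/ and viewed, and the job is handed in when it is done.

Besides the shell and the picture viewer there is one more tool, called by a JSON object that holds its "fn" and its "kwargs". jog_arm: Moves the arm, as the interface text tells. Its arguments: {"type":"object","properties":{"plan":{"type":"array"},"squeeze":{"type":"number"}},"required":["plan"]}

```bash
ls; mkdir -p pics
cat > h.py <<'E'
import numpy as np,cv2
from cell import status, read_camera, camera_info, ticket, robot
def snap(n,f):
    info=camera_info(n); p,d=read_camera(n)
    cv2.imwrite('pics/'+f+'.png',p[:,:,::-1]); np.savez('pics/'+f+'.npz',p=p,d=d,K=info['mtx'],T=info['world_to_cam']); return p,d,info
def load(f):
    z=np.load('pics/'+f+'.npz'); return z['p'],z['d'],z['K'],z['T']
def cloud(d,K,T):
    v,u=np.mgrid[:d.shape[0],:d.shape[1]]
    K=np.array(K);x=(u-K[0,2])/K[0,0]*d;y=(v-K[1,2])/K[1,1]*d
    c=np.stack([x,y,d,np.ones_like(d)],-1)@np.linalg.inv(np.array(T)).T
    c=c[...,:3]; c[d<=0]=np.nan; return c
E
python3 - <<'E'
from h import *
print(status.observe())
for n in('top','side','wrist'): 
    p,d,i=snap(n,n+'0'); print(n,i)
E
```

```text
pics
{'time': 0.0, 'qpos': array([-1.49500674e+00,  3.42718632e-01,  1.52498998e+00, -1.61463334e-05,
        1.27535060e+00, -1.45975254e-01]), 'qvel': array([-3.04942388e-05, -1.35361123e-04, -4.29625215e-04, -1.90294504e-03,
       -4.14353663e-05,  7.73480808e-04]), 'joint_efforts': array([-1.97648529e-03, -4.31246030e+01, -2.44224483e+01,  7.16049923e-02,
        5.58900239e-02, -1.06478396e-04]), 'tool_pos': array([ 0.115475  , -0.51175301,  0.2260565 ]), 'tool_rot': array([-3.14013945e+00, -1.98045630e-04,  2.21769406e-01]), 'contact_force': array([-0.35481144,  0.25200163, -0.62285707]), 'torque': array([-0.00455581,  0.01122664, -0.08899326]), 'opening': 0.09174035041826689}
top {'mtx': array([[499.3994706 ,   0.        , 254.40668698],
       [  0.        , 499.3994706 , 182.41898787],
       [  0.        ,   0.        ,   1.        ]]), 'world_to_cam': array([[ 4.90239622e-02, -9.98797460e-01,  5.34581245e-04,
        -4.82280962e-02],
       [-9.74609107e-01, -4.79537889e-02, -2.18717908e-01,
         5.55881727e-01],
       [ 2.18480526e-01,  1.02014107e-02, -9.75787985e
[... 278 characters left out ...]
   ]]), 'world_to_cam': array([[ 0.98923469, -0.14560021, -0.01467353, -0.55163011],
       [-0.08691706, -0.50392428, -0.85936357,  0.07973556],
       [ 0.11772917,  0.85138763, -0.51115452,  0.87567385],
       [ 0.        ,  0.        ,  0.        ,  1.        ]])}
wrist {'mtx': array([[271.28777089,   0.        , 257.77182104],
       [  0.        , 271.28777089, 191.32475154],
       [  0.        ,   0.        ,   1.        ]]), 'world_to_cam': array([[ 0.2198467 , -0.97553378, -0.00113139, -0.52342008],
       [-0.94584275, -0.21343918,  0.24459194, -0.03006739],
       [-0.23884918, -0.05270261, -0.96962545,  0.38901684],
       [ 0.        ,  0.        ,  0.        ,  1.        ]])}
```

View pics/top0.png

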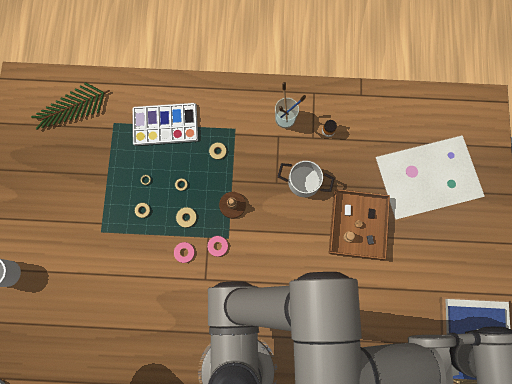

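View pics/side0.png

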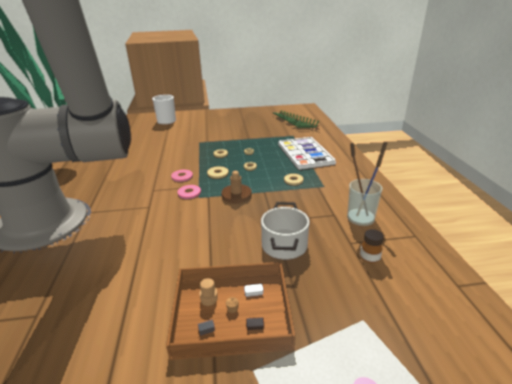

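View pics/wrist0.png

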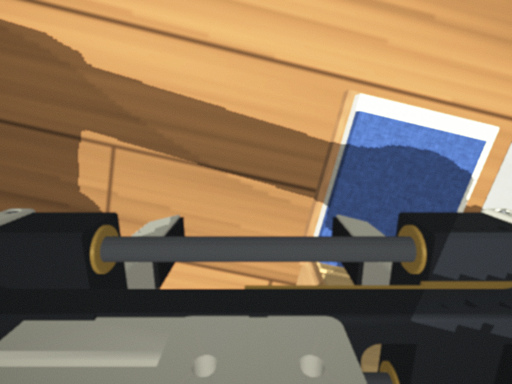

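```bash
cat > m.py <<'E'
from h import *
p,d,K,T=load('top0')
c=cloud(d,K,T)
hsv=cv2.cvtColor(p,cv2.COLOR_RGB2HSV)
for (u,v) in [(217,150),(186,217),(142,210),(181,184),(146,180)]:
    r=16
    sl=(slice(v-r,v+r+1),slice(u-r,u+r+1))
    h=c[sl][...,2]; hs=hsv[sl]
    m=((hs[...,0]<40)&(hs[...,2]>110)).astype(np.uint8)
    n,l,s,ce=cv2.connectedComponentsWithStats(m); k=1+np.argmax(s[1:,4])
    ys,xs=np.nonzero(l==k)
    hull=cv2.convexHull(np.stack([xs,ys],1).astype(np.int32))
    M=cv2.moments(hull); cx,cy=M['m10']/M['m00']+u-r,M['m01']/M['m00']+v-r
    # ray to z=.009
    Ti=np.linalg.inv(T);ray=Ti[:3,:3]@np.array([(cx-K[0,2])/K[0,0],(cy-K[1,2])/K[1,1],1]);o=Ti[:3,3]
    P=o+ray*(0.009-o[2])/ray[2]
    print((u,v),'A',M['m00'],s[k],'P',P.round(4), 'depthz',np.nanmedian(h[l==k]).round(4))
print('campos',np.linalg.inv(T)[:3,3])
for nm,(u,v,r) in dict(stand=(233,204,14),pot=(306,178,20),cap=(350,237,8),tray=(361,226,34),pal=(165,124,36),jar=(287,112,14),ink=(330,127,12)).items():
    q=c[v-r:v+r+1,u-r:u+r+1].reshape(-1,3); q=q[q[:,2]>.01]
    print(nm,q.min(0).round(3),q.max(0).round(3),q[q[:,2]>q[:,2].max()-.006].mean(0).round(4))
# zoom
z=p[90:270,90:410]; cv2.imwrite('pics/z0.png',cv2.resize(z,None,fx=2.5,fy=2.5,interpolation=cv2.INTER_CUBIC)[:,:,::-1])
w=load('wrist0');print('wristcam',np.linalg.inv(w[3])[:3,3], w[1].min(),robot)
E
python3 m.py
```

```text
(217, 150) A 207.5 [  8   8  17  17 184] P [0.6693 0.1047 0.009 ] depthz 0.0088
(186, 217) A 297.5 [  6   6  20  20 276] P [0.449  0.1889 0.009 ] depthz 0.0092
(142, 210) A 161.0 [  9   9  15  15 132] P [0.4641 0.3281 0.009 ] depthz 0.0095
(181, 184) A 106.0 [10 10 12 13 76] P [0.5522 0.2128 0.009 ] depthz 0.0088
(146, 180) A 68.0 [11 11 10 10 40] P [0.5623 0.3263 0.009 ] depthz 0.0101
campos [ 0.22319679 -0.03649873  1.55498175]
stand [0.454 0.005 0.01 ] [0.535 0.087 0.08 ] [0.4932 0.0445 0.0766]
pot [ 0.531 -0.241  0.01 ] [ 0.633 -0.116  0.073] [ 0.5833 -0.1724  0.0685]
cap [ 0.385 -0.349  0.01 ] [ 0.428 -0.299  0.054] [ 0.4121 -0.3203  0.0504]
tray [ 0.346 -0.441  0.01 ] [ 0.551 -0.259  0.054] [ 0.4121 -0.3203  0.0504]
pal [0.649 0.173 0.01 ] [0.868 0.388 0.025] [0.7477 0.2796 0.0206]
jar [ 0.75  -0.148  0.01 ] [ 0.829 -0.073  0.197] [ 0.7544 -0.0857  0.1935]
ink [ 0.733 -0.292  0.01 ] [ 0.791 -0.229  0.069] [ 0.7547 -0.2522  0.0644]
wristcam [ 0.17954951 -0.49652933  0.38396268] 0.0 <Robot object at 0x7fbceb963e00>
```

View pics/z0.png

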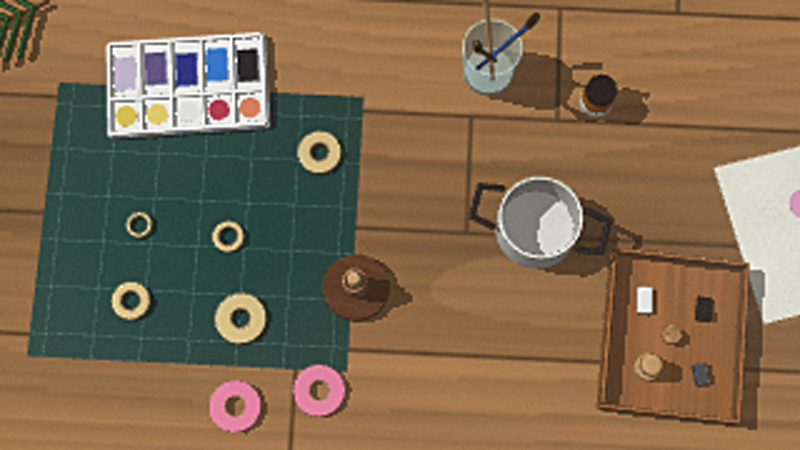

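```bash
cat > pl.py <<'E'
import sys
from h import *
from scipy.spatial.transform import Rotation as Ro
def show():
    s=status.observe(); print('t',round(s['time'],2),'pos',s['tool_pos'].round(4),'rot',s['tool_rot'].round(4),'F',s['contact_force'].round(1),'open',round(s['opening'],4)); return s
def plan(*wps,step=0.045,s=None):
    """wps: (x,y,z,yaw)"""
    s=s or status.observe(); p=s['tool_pos']; R=Ro.from_euler('xyz',s['tool_rot'])
    for w in wps:
        tgt=np.array(w[:3]); Rt=Ro.from_euler('xyz',[np.pi,0,w[3]])
        rv=(R.inv()*Rt).as_rotvec(); dl=tgt-p
        n=max(1,int(np.ceil(max(np.linalg.norm(dl)/step,np.linalg.norm(rv)/.13))))
        Rk=Ro.from_rotvec(rv/n); 
        if n>1 and np.linalg.norm(rv)>.05:
            for k in range(n):
                print('   row',np.round(R.inv().apply(dl/n)/.05,3).tolist(),np.round(rv/n/.15,3).tolist()); R=R*Rk
        else:
            print(n,'x',np.round(R.inv().apply(dl/n)/.05,3).tolist(),np.round(rv/n/.15,3).tolist()); R=Rt
        p=tgt
E
python3 - <<'E'
from pl import *
show(); plan((.35,-.3,.22,0),(.40,.045,.2,0))
E
```

```text
t 0.15 pos [ 0.1155 -0.5118  0.2262] rot [-3.1405e+00 -2.0000e-04  2.2180e-01] F [-0.6  0.6 -0.4] open 0.0919
   row [0.688, -0.388, 0.016] [-0.001, -0.0, 0.185]
   row [0.677, -0.407, 0.016] [-0.001, -0.0, 0.185]
   row [0.666, -0.425, 0.016] [-0.001, -0.0, 0.185]
   row [0.654, -0.444, 0.016] [-0.001, -0.0, 0.185]
   row [0.641, -0.461, 0.016] [-0.001, -0.0, 0.185]
   row [0.628, -0.479, 0.016] [-0.001, -0.0, 0.185]
   row [0.615, -0.496, 0.016] [-0.001, -0.0, 0.185]
   row [0.601, -0.513, 0.016] [-0.001, -0.0, 0.185]
8 x [0.125, -0.862, 0.05] [-0.0, 0.0, -0.0]
```

{"fn": "jog_arm", "kwargs": {"plan": [[[0.69,-0.39,0.02,0,0,0.185,1],[0.68,-0.41,0.02,0,0,0.185,1],[0.67,-0.43,0.02,0,0,0.185,1],[0.65,-0.44,0.02,0,0,0.185,1],[0.64,-0.46,0.02,0,0,0.185,1],[0.63,-0.48,0.02,0,0,0.185,1],[0.62,-0.5,0.02,0,0,0.185,1],[0.6,-0.51,0.02,0,0,0.185,1],[0.12,-0.86,0.05,0,0,0,1],[0.12,-0.86,0.05,0,0,0,1],[0.12,-0.86,0.05,0,0,0,1],[0.12,-0.86,0.05,0,0,0,1],[0.12,-0.86,0.05,0,0,0,1],[0.12,-0.86,0.05,0,0,0,1],[0.12,-0.86,0.05,0,0,0,1],[0.12,-0.86,0.05,0,0,0,1],[0,0,0,0,0,0,1],[0,0,0,0,0,0,1]]]}}

```text
time: 2.4
tool_pos: [0.3984, 0.0438, 0.1986]
tool_rot: [3.141, 0.0, 0.001]
contact_force: [0.3, -0.9, -0.1]
opening: 0.0922
```

Run:
```python
from pl import *
show(); snap('wrist','w1'); snap('top','top1')
```

```text
t 2.4 pos [0.3984 0.0438 0.1986] rot [3.1411e+00 4.0000e-04 6.0000e-04] F [ 0.3 -0.9 -0.1] open 0.0922
```

View pics/w1.png

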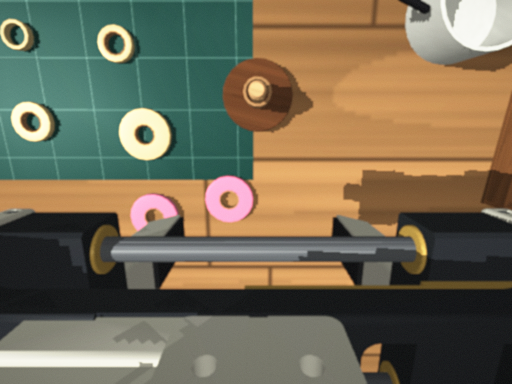

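```bash
cat > me.py <<'E'
from h import *
from scipy.optimize import least_squares
def comp_at(f,xy,zlo,zhi,rad=.05,hue=40,colmask=True):
    p,d,K,T=load(f); c=cloud(d,K,T)
    hsv=cv2.cvtColor(p,cv2.COLOR_RGB2HSV)
    m=(c[...,2]>zlo)&(c[...,2]<zhi)&(np.hypot(c[...,0]-xy[0],c[...,1]-xy[1])<rad)
    return p,d,K,T,c,hsv,m
def planepts(K,T,uv,z):
    Ti=np.linalg.inv(T); uv=np.asarray(uv,float).reshape(-1,2)
    ray=np.c_[(uv[:,0]-K[0,2])/K[0,0],(uv[:,1]-K[1,2])/K[1,1],np.ones(len(uv))]@Ti[:3,:3].T
    o=Ti[:3,3]; return (o+ray*((z-o[2])/ray[:,2])[:,None])[:,:2]
def circ(pts,r=None):
    f=lambda a: np.hypot(pts[:,0]-a[0],pts[:,1]-a[1])-(a[2] if r is None else r)
    a0=[*pts.mean(0),.02] if r is None else list(pts.mean(0))
    s=least_squares(f,a0,loss='soft_l1',f_scale=.001); return s.x,np.sqrt(np.mean(s.fun**2))
def ring(f,xy,OD,ztop=.009,rad=None):
    """colour-segmented beige ring, outer contour and hole contour mapped to plane z=ztop"""
    p,d,K,T=load(f); hsv=cv2.cvtColor(p,cv2.COLOR_RGB2HSV)
    uv=(np.r_[xy,ztop,1]@T.T)[:3]; u,v=(K@uv)[:2]/uv[2]
    s=6; r=int((OD/2+.018)*K[0,0]/uv[2])
    u0,v0=int(u)-r,int(v)-r
    cr=p[max(v0,0):int(v)+r,max(u0,0):int(u)+r]; u0=max(u0,0);v0=max(v0,0)
    big=cv2.resize(cr,None,fx=s,fy=s,interpolation=cv2.INTER_CUBIC)
    h=cv2.cvtColor(big,cv2.COLOR_RGB2HSV)
    m=((big[...,0].astype(int)>150)&(h[...,0]<40)).astype(np.uint8)
    cs,hi=cv2.findContours(m,cv2.RETR_CCOMP,cv2.CHAIN_APPROX_NONE)
    out={}
    k=max((i for i in range(len(cs)) if hi[0][i][3]<0),key=lambda i:cv2.contourArea(cs[i]))
    def conv(cn): 
        q=cn.reshape(-1,2); return planepts(K,T,(q+.5)/s-.5+[u0,v0],ztop)
    o=circ(conv(cs[k])); ch=[i for i in range(len(cs)) if hi[0][i][3]==k]
    hole=None
    if ch: hole=circ(conv(cs[max(ch,key=lambda i:cv2.contourArea(cs[i]))]))
    return o,hole
if __name__=='__main__':
    R={'64':(.449,.189),'48':(.464,.328),'40':(.552,.213),'32':(.562,.326),'56':(.669,.105)}
    for f in('w1','top0','top1'):
        for n,xy in R.items():
            if f=='w1' and n=='56': continue
            o,h=ring(f,xy,int(n)/1000); print(f,n,'out',o[0].round(4),round(o[1],5),'hole',h and h[0].round(4))
    for f in('w1','top0'):
        p,d,K,T,c,hsv,m=comp_at(f,(.494,.045),.072,.09,.02)
        print(f,'tip',c[m].mean(0),m.sum())
        p,d,K,T,c,hsv,m=comp_at(f,(.494,.045),.011,.019,.06)
        q=c[m][:,:2]; hull=cv2.convexHull(q.astype(np.float32)).reshape(-1,2); print('foot',circ(hull,.042),circ(hull), np.nanmedian(c[m][:,2]))
E
python3 me.py; python3 -c "
import cv2;p=cv2.imread('pics/w1.png')[40:150,200:330];cv2.imwrite('pics/zs.png',cv2.resize(p,None,fx=5,fy=5))"
```

```text
w1 64 out [0.45   0.1873 0.0322] 0.00015 hole [0.45   0.1875 0.0112]
w1 48 out [0.4655 0.3265 0.0242] 0.00018 hole [0.4655 0.3271 0.0112]
w1 40 out [0.5535 0.2114 0.0201] 0.00015 hole [0.5539 0.2117 0.0114]
w1 32 out [0.5631 0.3256 0.0162] 0.00016 hole [0.5632 0.3256 0.0112]
top0 64 out [0.4488 0.1888 0.0309] 0.00036 hole [0.449  0.1887 0.0127]
top0 48 out [0.4645 0.3282 0.023 ] 0.0003 hole [0.4645 0.3283 0.0127]
top0 40 out [0.5525 0.2129 0.019 ] 0.0003 hole [0.5529 0.2127 0.0127]
top0 32 out [0.5622 0.327  0.0154] 0.00035 hole [0.5621 0.3271 0.0119]
top0 56 out [0.6692 0.1044 0.027 ] 0.00034 hole [0.6695 0.1043 0.0127]
top1 64 out [0.4481 0.1969 0.0237] 0.00801 hole None
top1 48 out [0.4644 0.3282 0.0231] 0.00031 hole [0.4645 0.3283 0.0127]
top1 40 out [0.5525 0.2129 0.019 ] 0.00029 hole [0.5529 0.2128 0.0126]
top1 32 out [0.5622 0.327  0.0154] 0.00035 hole [0.5621 0.3271 0.0119]
top1 56 out [0.6692 0.1044 0.027 ] 0.00034 hole [0.6695 0.1043 0.0126]
w1 tip [0.49542645 0.0459262  0.0744775 ] 224
foot (array([0.49552883, 0.04577424]), np.float64(0.00046464712159485755)) (array([0.49548587, 0.04579065, 0.04156118]), np.float64(0.0001571187704321905)) 0.014881765295174848
top0 tip [0.49355215 0.04551643 0.07582004] 18
foot (array([0.49412328, 0.04606977]), np.float64(0.0010225406518638135)) (array([0.49418089, 0.04626107, 0.04117574]), np.float64(0.0005776392909103006)) 0.014987744681440818
```

View pics/zs.png

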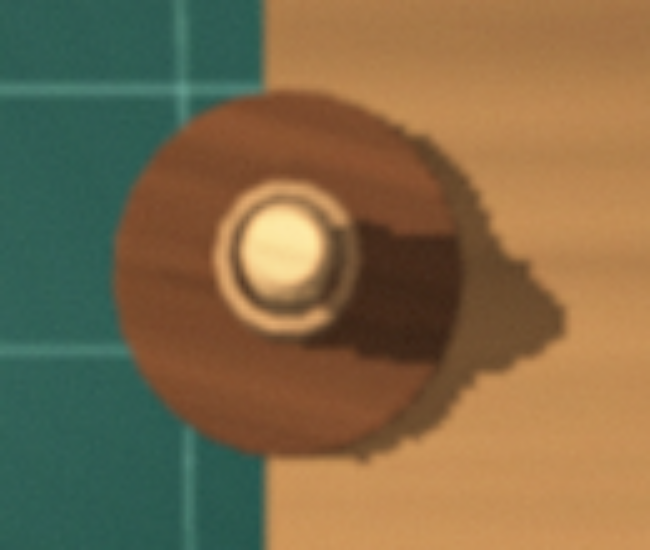

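Run:
```python
from pl import *
plan((.4955,.0458,.12,0),(.4955,.0458,.041,0),(.4955,.0458,.16,0),(.57,-.178,.16,0),(.57,-.178,.095,0))
```

```text
3 x [0.647, -0.019, 0.524] [0.001, 0.0, -0.003]
2 x [0.0, -0.0, 0.79] [0.0, 0.0, 0.0]
3 x [0.0, 0.0, -0.793] [0.0, 0.0, 0.0]
6 x [0.248, 0.746, 0.0] [0.0, 0.0, 0.0]
2 x [0.0, -0.0, 0.65] [0.0, 0.0, 0.0]
```

{"fn": "jog_arm", "kwargs": {"plan": [[[0.65,-0.02,0.52,0,0,0,1],[0.65,-0.02,0.52,0,0,0,1],[0.65,-0.02,0.52,0,0,0,0.7],[0,0,0,0,0,0,0.7],[0,0,0.53,0,0,0,0.7],[0,0,0.53,0,0,0,0.7],[0,0,0.52,0,0,0,0.7],[0,0,0,0,0,0,0.7],[0,0,0,0,0,0,0.1],[0,0,0,0,0,0,0.1],[0,0,0,0,0,0,0.1],[0,0,0,0,0,0,0.1],[0,0,0,0,0,0,0.1],[0,0,0,0,0,0,0.1]]], "squeeze": 8}}

```text
time: 4.25
tool_pos: [0.4963, 0.047, 0.042]
tool_rot: [3.141, -0.001, -0.0]
contact_force: [-0.6, 0.2, 4.6]
opening: 0.0295
```

```bash
python3 - <<'E'
from pl import *
show(); snap('side','s2');snap('wrist','w2')
E
python3 -c "
import cv2;p=cv2.imread('pics/s2.png')[130:260,150:330];cv2.imwrite('pics/zs2.png',cv2.resize(p,None,fx=4,fy=4))"
```

```text
t 4.25 pos [0.4963 0.047  0.042 ] rot [ 3.1414e+00 -7.0000e-04 -1.0000e-04] F [-0.6  0.2  4.6] open 0.0295
```

View pics/zs2.png

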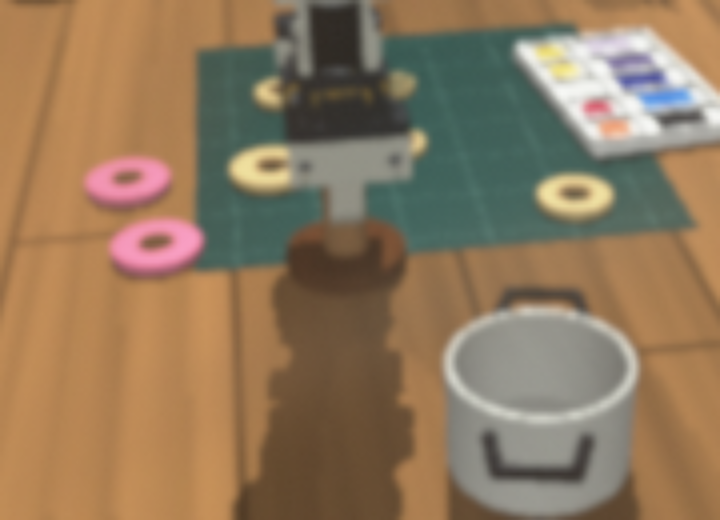

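View pics/w2.png

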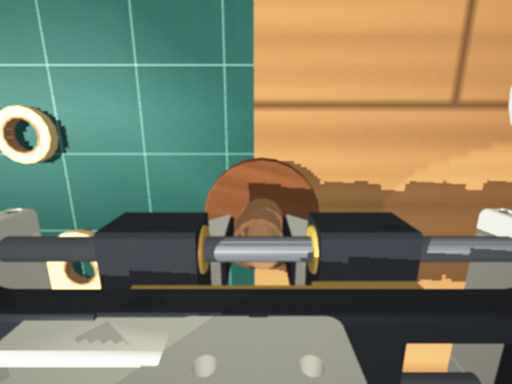

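{"fn": "jog_arm", "kwargs": {"plan": [[[0,0,-0.5,0,0,0,0.1],[0,0,-0.8,0,0,0,0.1],[0,0,-0.8,0,0,0,0.1],[0,0,-0.3,0,0,0,0.1],[0.25,0.75,0,0,0,0,0.1],[0.25,0.75,0,0,0,0,0.1],[0.25,0.75,0,0,0,0,0.1],[0.25,0.75,0,0,0,0,0.1],[0.25,0.75,0,0,0,0,0.1],[0.25,0.75,0,0,0,0,0.1],[0,0,0,0,0,0,0.1],[0,0,0.7,0,0,0,0.1],[0,0,0.7,0,0,0,0.1],[0,0,0,0,0,0,0.1]]]}}

```text
time: 6.1
tool_pos: [0.5688, -0.1762, 0.089]
tool_rot: [-3.139, 0.006, 0.0]
contact_force: [-0.5, 0.0, 0.5]
opening: 0.03
```

```bash
python3 - <<'E'
from pl import *
show(); snap('side','s3');snap('wrist','w3')
E
python3 -c "
import cv2;p=cv2.imread('pics/s3.png')[100:280,150:400];cv2.imwrite('pics/zs3.png',cv2.resize(p,None,fx=3,fy=3))"
```

```text
t 6.1 pos [ 0.5688 -0.1762  0.089 ] rot [-3.1385e+00  6.4000e-03  5.0000e-04] F [-0.5  0.   0.5] open 0.03
```

View pics/zs3.png

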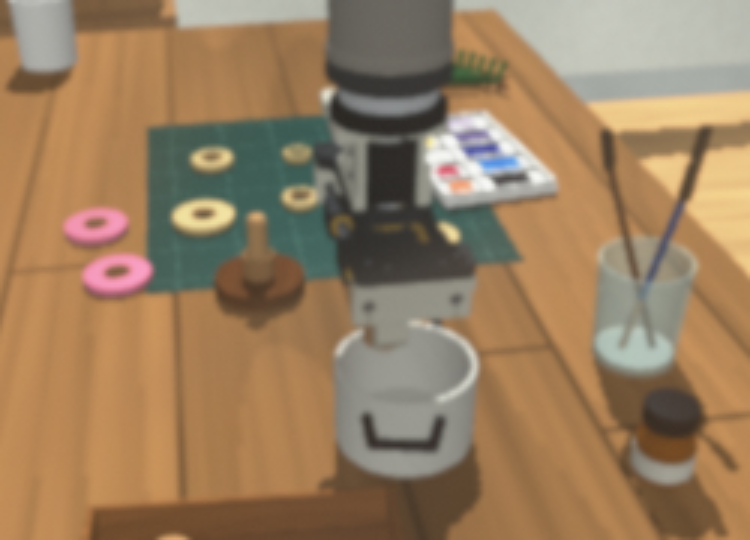

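View pics/w3.png

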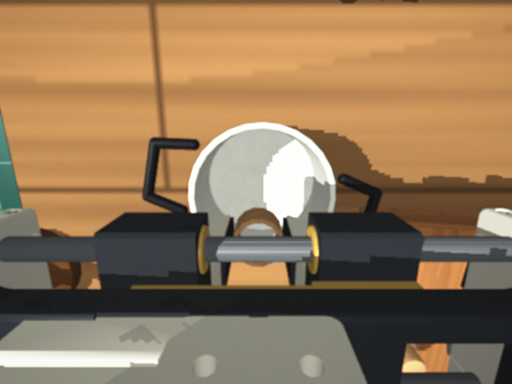

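Run:
```python
from me import *
for f in('w3','w1','top0','top1'):
    p,d,K,T,c,hsv,m=comp_at(f,(.583,-.178),.06,.068,.06)
    q=c[m][:,:2]; print(f,len(q),circ(q) if len(q)>10 else '', q.min(0) if len(q) else 0,q.max(0)if len(q) else 0)
```

```text
w3 1669 (array([ 0.58508415, -0.17841072,  0.0491642 ]), np.float64(0.0012293256982491235)) [ 0.53391702 -0.23644786] [ 0.63636276 -0.12684513]
w1 675 (array([ 0.58323418, -0.17677125,  0.0492615 ]), np.float64(0.001252840513356605)) [ 0.53227694 -0.20437076] [ 0.57789831 -0.12633653]
top0 121 (array([ 0.58260686, -0.17790825,  0.04980539]), np.float64(0.0018011028367832047)) [ 0.53175736 -0.22750725] [ 0.63278823 -0.12616011]
top1 113 (array([ 0.58298277, -0.17781959,  0.04970176]), np.float64(0.0017996904071671351)) [ 0.53158113 -0.22730738] [ 0.63392409 -0.12034197]
```

{"fn": "jog_arm", "kwargs": {"plan": [[[0.3,0.03,0,0,0,0,0.1],[0,0,0.4,0,0,0,0.1],[0,0,0.4,0,0,0,0.1],[0,0,0,0,0,0,0.1],[0,0,0,0,0,0,0.42],[0,0,0,0,0,0,0.42],[0,0,0,0,0,0,0.42],[0,0,-0.5,0,0,0,0.42],[0,0,-0.8,0,0,0,0.42],[0,0,-0.8,0,0,0,0.6],[-0.25,-0.74,0,0,0,0,0.6],[-0.3,-0.74,0,0,0,0,0.6],[-0.3,-0.74,0,0,0,0,0.6],[-0.3,-0.74,0,0,0,0,0.6],[-0.3,-0.74,0,0,0,0,0.6],[-0.3,-0.74,0,0,0,0,0.6],[0,0,0,0,0,0,0.6]]]}}

```text
time: 8.32
tool_pos: [0.4976, 0.0445, 0.1572]
tool_rot: [-3.141, -0.0, 0.003]
contact_force: [-0.4, -1.5, -0.2]
opening: 0.0551
```

```bash
python3 - <<'E'
from pl import *
show(); snap('top','t4');snap('side','s4')
plan((.4955,.0458,.10,0),(.4955,.0458,.020,0))
E
python3 -c "
import cv2;p=cv2.imread('pics/s4.png')[100:280,150:400];cv2.imwrite('pics/zs4.png',cv2.resize(p,None,fx=3,fy=3))"
```

```text
t 8.32 pos [0.4976 0.0445 0.1572] rot [-3.1413e+00 -1.0000e-04  3.1000e-03] F [-0.4 -1.5 -0.2] open 0.0551
2 x [-0.035, -0.034, 0.571] [0.002, -0.004, 0.002]
2 x [0.0, -0.0, 0.8] [0.0, 0.0, 0.0]
```

View pics/zs4.png

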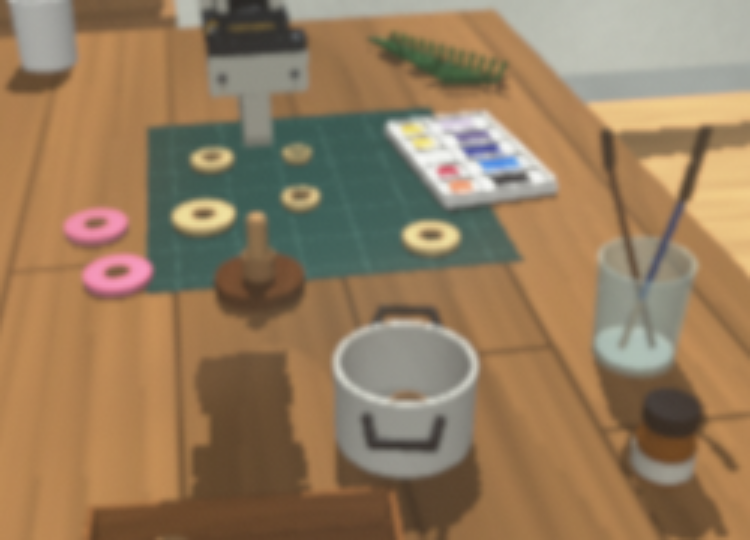

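View pics/t4.png

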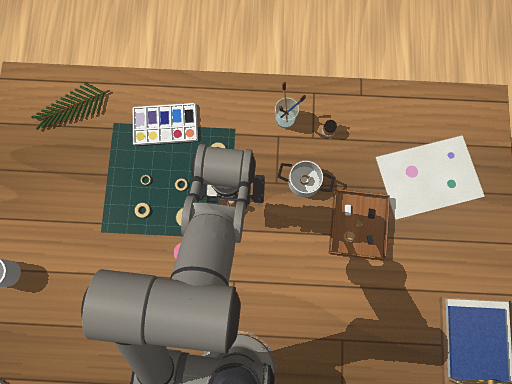

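{"fn": "jog_arm", "kwargs": {"plan": [[[-0.035,-0.035,0.57,0,0,0,0.6],[-0.035,-0.035,0.57,0,0,0,0.6],[0,0,0.6,0,0,0,0.6],[0,0,0.6,0,0,0,0.6],[0,0,0.34,0,0,0,0.6],[0,0,0,0,0,0,0.6],[0,0,0,0,0,0,0.1],[0,0,0,0,0,0,0.1],[0,0,0,0,0,0,0.1],[0,0,0,0,0,0,0.1],[0,0,0,0,0,0,0.1],[0,0,-0.5,0,0,0,0.1],[0,0,-0.7,0,0,0,0.1],[0,0,-0.8,0,0,0,0.1],[0,0,-0.5,0,0,0,0.1],[0,0,0,0,0,0,0.1]]]}}

```text
time: 10.42
tool_pos: [0.496, 0.0461, 0.1492]
tool_rot: [3.141, -0.004, -0.0]
contact_force: [-0.1, -0.8, 0.3]
opening: 0.0302
```

```bash
python3 - <<'E'
from pl import *
show(); snap('side','s5')
plan((.575,-.178,.135,0),(.575,-.178,.055,0))
E
python3 -c "
import cv2;p=cv2.imread('pics/s5.png')[100:280,150:400];cv2.imwrite('pics/zs5.png',cv2.resize(p,None,fx=3,fy=3))"
```

```text
t 10.43 pos [0.496  0.0461 0.1492] rot [ 3.1414 -0.0038 -0.    ] F [-0.1 -0.8  0.3] open 0.0302
6 x [0.267, 0.747, 0.043] [0.0, -0.001, -0.0]
2 x [0.0, -0.0, 0.8] [0.0, 0.0, 0.0]
```

View pics/zs5.png

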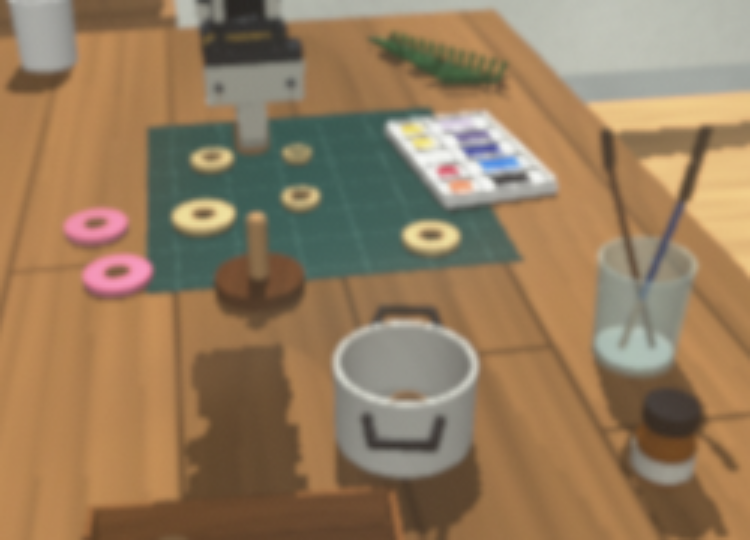

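{"fn": "jog_arm", "kwargs": {"plan": [[[0.265,0.75,0.04,0,0,0,0.1],[0.265,0.75,0.04,0,0,0,0.1],[0.265,0.75,0.04,0,0,0,0.1],[0.265,0.75,0.04,0,0,0,0.1],[0.265,0.75,0.04,0,0,0,0.1],[0.265,0.75,0.04,0,0,0,0.1],[0,0,0,0,0,0,0.1],[0,0,0.8,0,0,0,0.1],[0,0,0.8,0,0,0,0.1],[0,0,0,0,0,0,0.1],[0,0,0,0,0,0,0.42],[0,0,0,0,0,0,0.42],[0,0,0,0,0,0,0.42],[0,0,-0.6,0,0,0,0.42],[0,0,-0.8,0,0,0,0.42],[0,0,-0.8,0,0,0,0.6],[0,0,-0.8,0,0,0,0.6],[-0.8,0,0,0,0,0,1],[-0.8,0,0,0,0,0,1],[0,0,0,0,0,0,1]]]}}

```text
time: 12.98
tool_pos: [0.4926, -0.1788, 0.2068]
tool_rot: [3.141, -0.0, -0.001]
contact_force: [0.0, -0.2, 0.7]
opening: 0.081
```

Run:
```python
from pl import *
show(); snap('wrist','w6'); plan((.35,.187,.2,0),(.45,.187,.1,0))
```

```text
t 12.97 pos [ 0.4926 -0.1788  0.2068] rot [ 3.1412e+00 -2.0000e-04 -1.4000e-03] F [ 0.  -0.2  0.7] open 0.081
9 x [-0.321, -0.813, 0.014] [0.001, -0.001, -0.001]
4 x [0.5, -0.0, 0.5] [0.0, 0.0, 0.0]
```

View pics/w6.png

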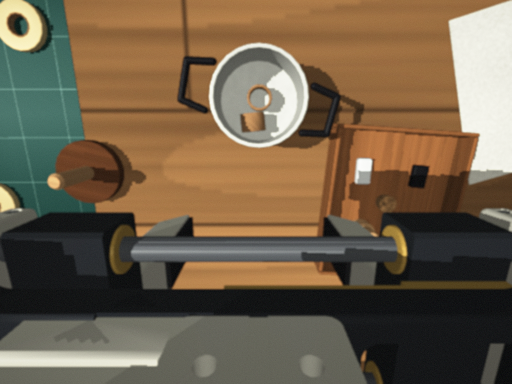

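{"fn": "jog_arm", "kwargs": {"plan": [[[-0.28,-0.81,0.014,0,0,0,1],[-0.28,-0.81,0.014,0,0,0,1],[-0.28,-0.81,0.014,0,0,0,1],[-0.28,-0.81,0.014,0,0,0,1],[-0.28,-0.81,0.014,0,0,0,1],[-0.28,-0.81,0.014,0,0,0,1],[-0.28,-0.81,0.014,0,0,0,1],[-0.28,-0.81,0.014,0,0,0,1],[-0.28,-0.81,0.014,0,0,0,1],[0,0,0,0,0,0,1],[0,0,0,0,0,0,1]]]}}

```text
time: 14.4
tool_pos: [0.3694, 0.1858, 0.1996]
tool_rot: [3.141, -0.001, 0.001]
contact_force: [-0.1, -0.2, 0.2]
opening: 0.0918
```

Run:
```python
from pl import *
from me import *
show(); snap('wrist','w7'); snap('side','s7')
for n,xy in {'64':(.45,.187),'48':(.465,.327),'40':(.553,.2114),'32':(.563,.3256)}.items():
    o,h=ring('w7',xy,int(n)/1000); print(n,'out',o[0].round(4),round(o[1],5),'hole',h and h[0].round(4))
p,d,K,T,c,hsv,m=comp_at('w1',(.37,.15),.006,.012,.13)
for k in (150,175): pass
pk=(hsv[...,0]>150)&(hsv[...,1]>60)&(c[...,2]>.006)&(c[...,2]<.012)
n,l,s,ce=cv2.connectedComponentsWithStats(pk.astype(np.uint8))
for i in range(1,n):
    if s[i,4]>200: print('pink',c[l==i].mean(0).round(3))
```

```text
t 14.4 pos [0.3694 0.1858 0.1996] rot [ 3.1414e+00 -1.0000e-03  8.0000e-04] F [-0.1 -0.2  0.2] open 0.0918
64 out [0.4499 0.1879 0.0321] 0.00013 hole [0.4498 0.1877 0.0112]
48 out [0.4653 0.3269 0.0242] 0.00015 hole [0.4654 0.3271 0.0112]
40 out [0.5527 0.2119 0.0198] 0.00092 hole [0.5537 0.2118 0.0113]
32 out [0.5618 0.326  0.0145] 0.0026 hole None
pink [0.366 0.084 0.009]
pink [0.352 0.189 0.009]
```

View pics/w7.png

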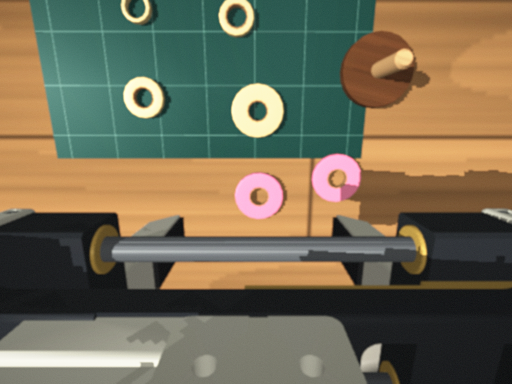

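Run:
```python
from me import *
for f,xy,zt in (('s7',(.3694,.1858),.1996),('s4',(.4976,.0445),.1572),('s5',(.496,.0461),.1492)):
    p,d,K,T=load(f); c=cloud(d,K,T)
    m=(abs(c[...,0]-xy[0])<.03)&(abs(c[...,1]-xy[1])<.08)&(c[...,2]>.10)
    q=c[m]; print(f,len(q))
    for lo in np.arange(-.08,.08,.01):
        s=q[(q[:,1]-xy[1]>lo)&(q[:,1]-xy[1]<=lo+.01)]
        if len(s): print(round(lo,2),len(s),'minz-tcp',round(s[:,2].min()-zt,4))
```

```text
s7 2126
-0.08 25 minz-tcp 0.0628
-0.07 179 minz-tcp 0.0128
-0.06 57 minz-tcp 0.0022
-0.05 41 minz-tcp 0.0009
-0.04 858 minz-tcp 0.1058
-0.03 399 minz-tcp 0.1006
-0.02 467 minz-tcp 0.1034
-0.01 29 minz-tcp 0.1049
-0.0 11 minz-tcp 0.1082
0.01 6 minz-tcp 0.1136
0.02 2 minz-tcp 0.1476
0.03 1 minz-tcp 0.1397
0.04 31 minz-tcp 0.0008
0.05 5 minz-tcp 0.0248
0.06 9 minz-tcp 0.0256
0.07 6 minz-tcp 0.0904
s4 3236
-0.08 183 minz-tcp 0.1086
-0.07 596 minz-tcp 0.1088
-0.06 113 minz-tcp 0.04
-0.05 196 minz-tcp 0.0097
-0.04 1048 minz-tcp 0.0009
-0.03 442 minz-tcp 0.0985
-0.02 543 minz-tcp 0.0934
-0.01 23 minz-tcp 0.0922
-0.0 9 minz-tcp 0.1184
0.01 4 minz-tcp 0.0829
0.02 25 minz-tcp 0.0033
0.03 18 minz-tcp 0.0121
0.04 6 minz-tcp 0.0904
0.05 2 minz-tcp 0.0907
0.06 12 minz-tcp 0.1015
0.07 16 minz-tcp 0.0846
s5 3317
-0.08 110 minz-tcp 0.0714
-0.07 744 minz-tcp 0.1087
-0.06 163 minz-tcp 0.1072
-0.05 24 minz-tcp 0.1085
-0.04 1042 minz-tcp 0.0126
-0.03 535 minz-tcp 0.0035
-0.02 572 minz-tcp -0.0069
-0.01 51 minz-tcp -0.0059
-0.0 15 minz-tcp -0.0033
0.01 17 minz-tcp 0.0117
0.02 5 minz-tcp 0.0194
0.03 12 minz-tcp 0.0904
0.04 6 minz-tcp 0.09
0.06 10 minz-tcp 0.0848
0.07 11 minz-tcp 0.0825
```

{"fn": "jog_arm", "kwargs": {"plan": [[[0.54,-0.015,0.7,0,0,0,1],[0.54,-0.015,0.7,0,0,0,1],[0.53,-0.01,0.7,0,0,0,1],[0,0,0.7,0,0,0,1],[0,0,0.6,0,0,0,1],[0,0,0.35,0,0,0,1],[0,0,0.19,0,0,0,1],[0,0,0,0,0,0,1]]], "squeeze": 15}}

```text
time: 15.5
tool_pos: [0.4493, 0.1869, 0.0021]
tool_rot: [3.141, 0.001, -0.001]
contact_force: [0.2, 0.2, 0.4]
opening: 0.0918
```

Run:
```python
from pl import *
show()
```

```text
t 15.5 pos [0.4493 0.1869 0.0021] rot [ 3.1413e+00  7.0000e-04 -1.3000e-03] F [0.2 0.2 0.4] open 0.0918
```

{"fn": "jog_arm", "kwargs": {"plan": [[[0,0,0,0,0,0,0.4],[0,0,0,0,0,0,0.4],[0,0,0,0,0,0,0.4],[0,0,0,0,0,0,0.4],[0,0,0,0,0,0,0.4],[0,0,-0.3,0,0,0,0.4],[0,0,-0.6,0,0,0,0.4],[0,0,-0.8,0,0,0,0.4],[0,0,-0.8,0,0,0,0.4],[0,0,0,0,0,0,0.4]]]}}

```text
time: 16.75
tool_pos: [0.4508, 0.1881, 0.1309]
tool_rot: [-3.14, -0.007, -0.0]
contact_force: [-0.3, -0.6, -0.7]
opening: 0.0641
```

```bash
python3 - <<'E'
from pl import *
show(); snap('side','s8'); snap('wrist','w8'); plan((.4955,.0458,.125,0))
E
python3 -c "
import cv2;p=cv2.imread('pics/s8.png')[100:280,150:400];cv2.imwrite('pics/zs8.png',cv2.resize(p,None,fx=3,fy=3))"
```

```text
t 16.75 pos [0.4508 0.1881 0.1309] rot [-3.14e+00 -6.80e-03 -1.00e-04] F [-0.3 -0.6 -0.7] open 0.0641
4 x [0.234, 0.709, 0.014] [-0.0, -0.001, -0.0]
```

View pics/zs8.png

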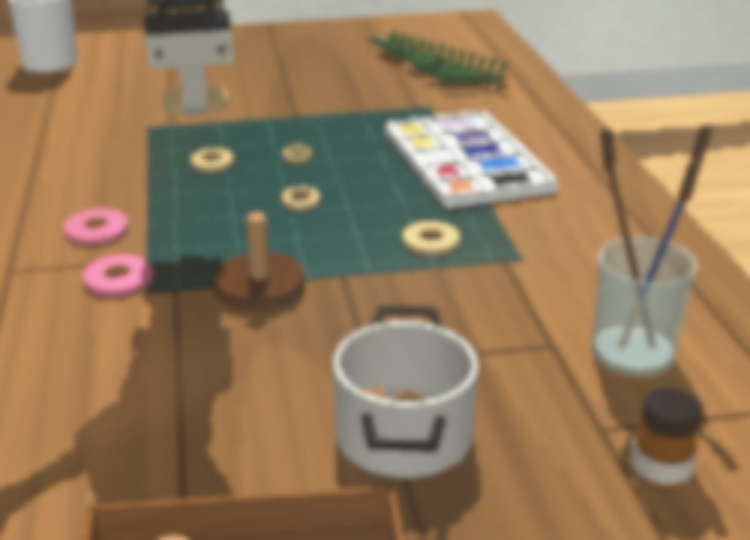

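View pics/w8.png

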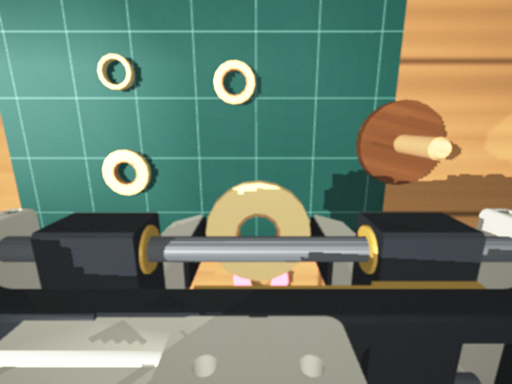

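{"fn": "jog_arm", "kwargs": {"plan": [[[0.22,0.71,0.01,0,0,0,0.4],[0.22,0.71,0.01,0,0,0,0.4],[0.22,0.71,0.01,0,0,0,0.4],[0.22,0.71,0.01,0,0,0,0.4],[0,0,0,0,0,0,0.4],[0,0,0,0,0,0,0.4],[0,0,0,0,0,0,0.4]]]}}

```text
time: 17.73
tool_pos: [0.4924, 0.0465, 0.125]
tool_rot: [-3.141, 0.001, 0.001]
contact_force: [0.1, 0.6, -0.3]
opening: 0.0638
```

Run:
```python
from pl import *
from me import *
show(); snap('wrist','w9')
p,d,K,T,c,hsv,m=comp_at('w9',(.4955,.0458),.10,.16,.04)
m&=(hsv[...,0]<40)&(hsv[...,2]>120)
print(c[m].min(0),c[m].max(0),m.sum())
```

```text
t 17.73 pos [0.4924 0.0465 0.125 ] rot [-3.1414e+00  1.2000e-03  1.0000e-03] F [ 0.1  0.6 -0.3] open 0.0638
[0.46151301 0.00655398 0.12136702] [0.52490993 0.08500246 0.15956415] 5465
```

View pics/w9.png

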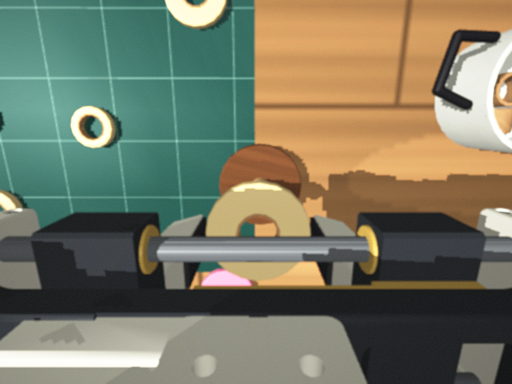

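{"fn": "jog_arm", "kwargs": {"plan": [[[0.05,0.014,0,0,0,0,0.4],[0,0,0.4,0,0,0,0.4],[0,0,0.4,0,0,0,0.4],[0,0,0.3,0,0,0,0.4],[0,0,0,0,0,0,0.4]]]}}

```text
time: 18.4
tool_pos: [0.4949, 0.045, 0.0695]
tool_rot: [-3.142, 0.002, 0.0]
contact_force: [-0.1, 0.7, -0.6]
opening: 0.0639
```

Run:
```python
from pl import *
show()
```

```text
t 18.4 pos [0.4949 0.045  0.0695] rot [-3.1415e+00  2.2000e-03  1.0000e-04] F [-0.1  0.7 -0.6] open 0.0639
```

{"fn": "jog_arm", "kwargs": {"plan": [[[0,-0.01,0.3,0,0,0,0.4],[0,0,0.3,0,0,0,0.4],[0,0,0.3,0,0,0,0.4],[0,0,0.06,0,0,0,0.4],[0,0,0,0,0,0,0.4],[0,0,0,0,0,0,0.9],[0,0,0,0,0,0,0.9],[0,0,0,0,0,0,0.9],[0,0,-0.4,0,0,0,0.95],[0,0,-0.7,0,0,0,0.95],[0,0,-0.8,0,0,0,0.95],[-0.6,0,-0.7,0,0,0,0.95],[-0.6,0,-0.6,0,0,0,1],[-0.6,0,0,0,0,0,1],[0,0,0,0,0,0,1]]]}}

```text
time: 20.27
tool_pos: [0.404, 0.0455, 0.183]
tool_rot: [3.141, -0.0, -0.0]
contact_force: [-0.3, -0.9, 0.1]
opening: 0.0917
```

Run:
```python
from pl import *
from me import *
show(); snap('wrist','w10'); print(ring('w10',(.4955,.0458),.064,.024))
p,d,K,T,c,hsv,m=comp_at('w10',(.4955,.0458),.018,.04,.031); print(np.percentile(c[m][:,2],[5,50,95]))
```

```text
t 20.27 pos [0.404  0.0455 0.183 ] rot [ 3.1414e+00 -5.0000e-04 -1.0000e-04] F [-0.3 -0.9  0.1] open 0.0917
((array([0.49644431, 0.04698771, 0.03228437]), np.float64(0.0003230708336382908)), (array([0.49688296, 0.04556117, 0.01114056]), np.float64(0.002148780148573405)))
[0.02266309 0.02388375 0.02514087]
```

View pics/w10.png

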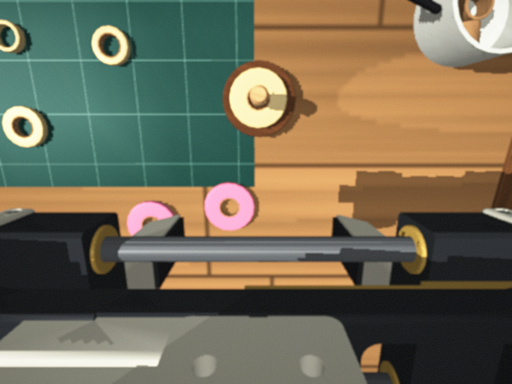

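Run:
```python
from pl import *
plan((.588,.104,.19,0))
```

```text
5 x [0.731, -0.235, -0.027] [0.0, -0.002, -0.0]
```

{"fn": "jog_arm", "kwargs": {"plan": [[[0.73,-0.235,-0.03,0,0,0,1],[0.73,-0.235,-0.03,0,0,0,1],[0.73,-0.235,-0.03,0,0,0,1],[0.73,-0.235,-0.03,0,0,0,1],[0.73,-0.235,-0.03,0,0,0,1],[0,0,0,0,0,0,1],[0,0,0,0,0,0,1]]]}}

```text
time: 21.2
tool_pos: [0.5876, 0.104, 0.189]
tool_rot: [3.141, 0.002, -0.0]
contact_force: [-0.9, -0.8, -0.8]
opening: 0.0922
```

Run:
```python
from pl import *
from me import *
show(); snap('wrist','w11'); o=ring('w11',(.6695,.104),.056); print(o)
plan((*o[0][0][:2],.06,0),(*o[0][0][:2],.0025,0))
```

```text
t 21.2 pos [0.5876 0.104  0.189 ] rot [ 3.1413e+00  1.8000e-03 -1.0000e-04] F [-0.9 -0.8 -0.8] open 0.0922
((array([0.67052155, 0.10347785, 0.02773031]), np.float64(0.00012948634159060866)), (array([0.67050229, 0.10323143, 0.01169321]), np.float64(0.00010812881002977956)))
4 x [0.417, 0.002, 0.646] [0.0, 0.002, -0.001]
2 x [0.0, -0.0, 0.575] [0.0, 0.0, 0.0]
```

View pics/w11.png

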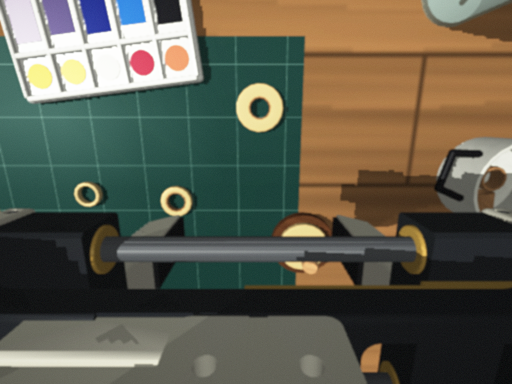

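{"fn": "jog_arm", "kwargs": {"plan": [[[0.415,0.005,0.64,0,0,0,0.8],[0.415,0.005,0.64,0,0,0,0.8],[0.415,0.005,0.64,0,0,0,0.8],[0.415,0.005,0.64,0,0,0,0.8],[0,0,0.6,0,0,0,0.8],[0,0,0.36,0,0,0,0.8],[0,0,0.2,0,0,0,0.8],[0,0,0,0,0,0,0.8]]]}}

```text
time: 22.25
tool_pos: [0.6708, 0.103, 0.0041]
tool_rot: [3.141, 0.0, -0.0]
contact_force: [1.1, 0.2, 0.7]
opening: 0.0733
```

{"fn": "jog_arm", "kwargs": {"plan": [[[0,0,0,0,0,0,0.4],[0,0,0,0,0,0,0.4],[0,0,0,0,0,0,0.4],[0,0,0,0,0,0,0.4],[0,0,-0.3,0,0,0,0.4],[0,0,-0.6,0,0,0,0.4],[0,0,-0.8,0,0,0,0.4],[0,0,-0.8,0,0,0,0.4],[0,0,0,0,0,0,0.4]]]}}

```text
time: 23.38
tool_pos: [0.6731, 0.1032, 0.1338]
tool_rot: [-3.141, -0.008, -0.0]
contact_force: [-0.2, 0.5, -0.1]
opening: 0.0555
```

Run:
```python
from pl import *
show(); plan((.4945,.0458,.125,0))
```

```text
t 23.38 pos [0.6731 0.1032 0.1338] rot [-3.1413e+00 -8.1000e-03 -2.0000e-04] F [-0.2  0.5 -0.1] open 0.0555
5 x [-0.715, 0.23, 0.029] [-0.0, -0.011, -0.0]
```

{"fn": "jog_arm", "kwargs": {"plan": [[[-0.71,0.23,0.02,0,0,0,0.4],[-0.71,0.23,0.02,0,0,0,0.4],[-0.71,0.23,0.02,0,0,0,0.4],[-0.71,0.23,0.02,0,0,0,0.4],[-0.71,0.23,0.02,0,0,0,0.4],[0,0,0,0,0,0,0.4],[0,0,0,0,0,0,0.4],[0,0,0,0,0,0,0.4]]]}}

```text
time: 24.38
tool_pos: [0.4944, 0.0458, 0.1238]
tool_rot: [3.142, -0.001, 0.0]
contact_force: [0.5, -0.2, -0.2]
opening: 0.0552
```

```bash
cat > hov.py <<'E'
import sys
from pl import *
from me import *
f=sys.argv[1]
s=show(); snap('wrist',f); t=s['tool_pos']
p,d,K,T,c,hsv,m=comp_at(f,t[:2],t[2]-.004,t[2]+.012,.04)
m&=(hsv[...,0]<40)&(hsv[...,2]>120)&(abs(c[...,1]-t[1])<.012)
q=c[m]; print(q.min(0),q.max(0),m.sum(), 'ring x centre-tcp', (q[:,0].min()+q[:,0].max())/2-t[0])
off=(q[:,0].min()+q[:,0].max())/2-t[0]
print('shift rows x,y:',(.4955-off-t[0])/.05, -(.0458-t[1])/.05)
E
python3 hov.py w12
```

```text
t 24.38 pos [0.4944 0.0458 0.1238] rot [ 3.1415e+00 -5.0000e-04  1.0000e-04] F [ 0.5 -0.2 -0.2] open 0.0552
[0.46538429 0.03378686 0.12017256] [0.52136891 0.05764743 0.12958953] 1742 ring x centre-tcp -0.0010508385665211617
shift rows x,y: 0.04246807238229677 -0.0003238551989286076
```

View pics/w12.png

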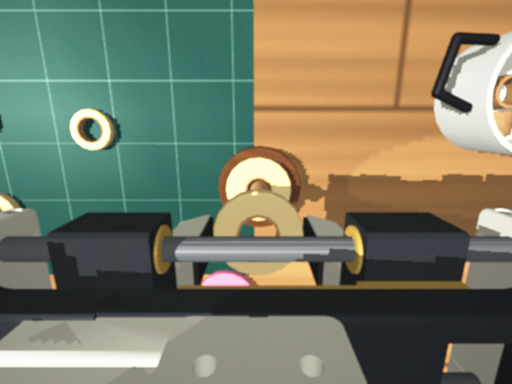

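{"fn": "jog_arm", "kwargs": {"plan": [[[0.042,0,0,0,0,0,0.4],[0,0,0.4,0,0,0,0.4],[0,0,0.4,0,0,0,0.4],[0,0,0.3,0,0,0,0.4],[0,0,0,0,0,0,0.4]]]}}

```text
time: 25.05
tool_pos: [0.4951, 0.0457, 0.0679]
tool_rot: [-3.142, 0.002, -0.0]
contact_force: [-0.5, 0.2, -0.5]
opening: 0.0552
```

{"fn": "jog_arm", "kwargs": {"plan": [[[0,0,0.3,0,0,0,0.4],[0,0,0.3,0,0,0,0.4],[0,0,0.16,0,0,0,0.4],[0,0,0,0,0,0,0.4],[0,0,0,0,0,0,0.85],[0,0,0,0,0,0,0.85],[0,0,0,0,0,0,0.85],[0,0,-0.4,0,0,0,0.85],[0,0,-0.7,0,0,0,0.85],[0,0,-0.8,0,0,0,0.9],[-0.6,0,-0.7,0,0,0,0.95],[-0.6,0,-0.6,0,0,0,1],[-0.6,0,0,0,0,0,1],[0,0,0,0,0,0,1]]]}}

```text
time: 26.8
tool_pos: [0.4041, 0.0458, 0.1915]
tool_rot: [3.141, -0.001, -0.0]
contact_force: [1.1, 0.5, 0.0]
opening: 0.0916
```

```bash
cat > chk.py <<'E'
import sys
from pl import *
from me import *
f,od,zt=sys.argv[1],float(sys.argv[2]),float(sys.argv[3])
show(); snap('wrist',f); print(ring(f,(.4955,.0458),od,zt))
p,d,K,T,c,hsv,m=comp_at(f,(.4955,.0458),zt-.007,zt+.012,od/2-.001)
r=np.hypot(c[...,0]-.4955,c[...,1]-.0458); q=c[m&(r>.0125)]
print('z',np.percentile(q[:,2],[5,50,95])); A=np.c_[q[:,:2],np.ones(len(q))]; print('slope',np.linalg.lstsq(A,q[:,2],rcond=None)[0])
E
python3 chk.py w13 .056 .033
```

```text
t 26.8 pos [0.4041 0.0458 0.1915] rot [ 3.1414e+00 -6.0000e-04 -1.0000e-04] F [1.1 0.5 0. ] open 0.0916
((array([0.49586905, 0.04741208, 0.0311269 ]), np.float64(0.0003714147965011724)), (array([0.49570966, 0.04573343, 0.01121684]), np.float64(0.002296478566161641)))
z [0.03156258 0.03286129 0.03408455]
slope [-0.00327212  0.00079709  0.03443282]
```

View pics/w13.png

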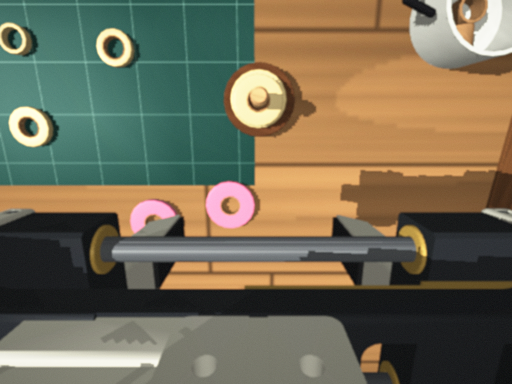

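Run:
```python
from pl import *
plan((.385,.326,.19,0))
```

```text
7 x [-0.058, -0.801, 0.004] [0.0, -0.001, -0.0]
```

{"fn": "jog_arm", "kwargs": {"plan": [[[-0.055,-0.8,0,0,0,0,1],[-0.055,-0.8,0,0,0,0,1],[-0.055,-0.8,0,0,0,0,1],[-0.055,-0.8,0,0,0,0,1],[-0.055,-0.8,0,0,0,0,1],[-0.055,-0.8,0,0,0,0,1],[-0.055,-0.8,0,0,0,0,0.8],[0,0,0,0,0,0,0.8],[0,0,0,0,0,0,0.8]]]}}

```text
time: 27.98
tool_pos: [0.3866, 0.3253, 0.1903]
tool_rot: [3.141, 0.001, 0.0]
contact_force: [0.1, -0.2, -0.3]
opening: 0.0738
```

Run:
```python
from pl import *
from me import *
show(); snap('wrist','w14'); o=ring('w14',(.4653,.327),.048); print(o); print(ring('w14',(.563,.3256),.032)); print(ring('w14',(.5535,.2115),.040))
plan((*o[0][0][:2],.06,0),(*o[0][0][:2],.0025,0))
```

```text
t 27.98 pos [0.3866 0.3253 0.1903] rot [3.1407e+00 7.0000e-04 2.0000e-04] F [ 0.1 -0.2 -0.3] open 0.0738
((array([0.46536851, 0.32747791, 0.02432485]), np.float64(0.00013103011125087272)), (array([0.46534258, 0.3272507 , 0.01102649]), np.float64(0.00010461707681475214)))
((array([0.56284918, 0.32635203, 0.01648105]), np.float64(0.00015317246477893645)), (array([0.56283747, 0.32643573, 0.01087496]), np.float64(0.00021525336933165824)))
((array([0.5532067 , 0.21289905, 0.02057579]), np.float64(0.00040730521671029473)), (array([0.55355895, 0.21263597, 0.01067933]), np.float64(0.0005797257199941115)))
4 x [0.394, -0.013, 0.652] [0.001, 0.001, -0.001]
2 x [0.0, -0.0, 0.575] [0.0, 0.0, 0.0]
```

View pics/w14.png

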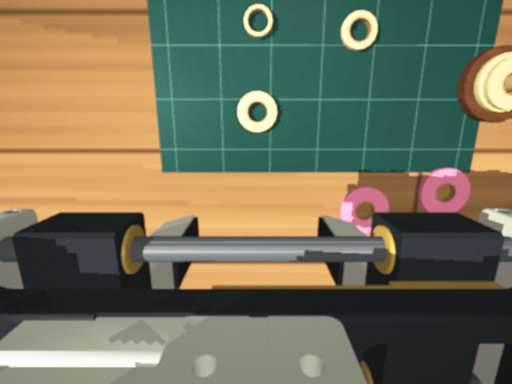

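Ring 48 (257,111) unmoved, at about (0.4653, 0.3274). Descend and grasp.

{"fn": "jog_arm", "kwargs": {"plan": [[[0.394,-0.012,0.65,0,0,0,0.8],[0.394,-0.012,0.65,0,0,0,0.8],[0.394,-0.012,0.65,0,0,0,0.8],[0.394,-0.012,0.65,0,0,0,0.8],[0,0,0.6,0,0,0,0.8],[0,0,0.36,0,0,0,0.8],[0,0,0.2,0,0,0,0.8],[0,0,0,0,0,0,0.8]]]}}

```text
time: 29.02
tool_pos: [0.4653, 0.3273, 0.0026]
tool_rot: [3.141, 0.001, -0.001]
contact_force: [-0.1, -0.3, 0.8]
opening: 0.0732
```

{"fn": "jog_arm", "kwargs": {"plan": [[[0,0,0,0,0,0,0.3],[0,0,0,0,0,0,0.3],[0,0,0,0,0,0,0.3],[0,0,0,0,0,0,0.3],[0,0,0,0,0,0,0.3],[0,0,-0.3,0,0,0,0.3],[0,0,-0.6,0,0,0,0.3],[0,0,-0.8,0,0,0,0.3],[0,0,-0.8,0,0,0,0.3],[0,0,0,0,0,0,0.3]]]}}

```text
time: 30.28
tool_pos: [0.467, 0.329, 0.1319]
tool_rot: [-3.138, -0.007, -0.0]
contact_force: [0.2, -0.8, -0.6]
opening: 0.0464
```

Run:
```python
from pl import *
show(); plan((.4955,.0458,.125,0))
```

```text
t 30.27 pos [0.467  0.329  0.1319] rot [-3.1382e+00 -6.6000e-03 -1.0000e-04] F [ 0.2 -0.8 -0.6] open 0.0464
7 x [0.081, 0.809, 0.018] [-0.003, -0.006, -0.0]
```

{"fn": "jog_arm", "kwargs": {"plan": [[[0.085,0.805,0.01,0,0,0,0.3],[0.085,0.805,0.01,0,0,0,0.3],[0.085,0.805,0.01,0,0,0,0.3],[0.085,0.805,0.01,0,0,0,0.3],[0.085,0.805,0.01,0,0,0,0.3],[0.085,0.805,0.01,0,0,0,0.3],[0.085,0.805,0.01,0,0,0,0.3],[0,0,0,0,0,0,0.3],[0,0,0,0,0,0,0.3],[0,0,0,0,0,0,0.3]]]}}

```text
time: 31.52
tool_pos: [0.4946, 0.0472, 0.1242]
tool_rot: [-3.141, 0.001, 0.001]
contact_force: [-0.1, -1.2, -0.6]
opening: 0.0466
```

```bash
python3 hov.py w15
```

```text
t 31.52 pos [0.4946 0.0472 0.1242] rot [-3.1415e+00  6.0000e-04  1.1000e-03] F [-0.1 -1.2 -0.6] open 0.0466
[0.47107336 0.03521156 0.12026554] [0.51861015 0.0591887  0.13172841] 1253 ring x centre-tcp 0.00027143114274641444
shift rows x,y: 0.013164898027274718 0.028202993793377817
```

View pics/w15.png

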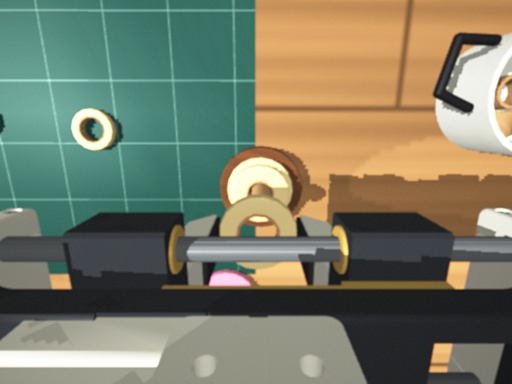

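{"fn": "jog_arm", "kwargs": {"plan": [[[0.013,0.028,0,0,0,0,0.3],[0,0,0.4,0,0,0,0.3],[0,0,0.4,0,0,0,0.3],[0,0,0.3,0,0,0,0.3],[0,0,0,0,0,0,0.3]]]}}

```text
time: 32.2
tool_pos: [0.4949, 0.045, 0.0685]
tool_rot: [-3.142, 0.002, 0.0]
contact_force: [-0.1, 0.9, -0.4]
opening: 0.0468
```

{"fn": "jog_arm", "kwargs": {"plan": [[[0,0,0.3,0,0,0,0.3],[0,0,0.2,0,0,0,0.3],[0,0,0.1,0,0,0,0.3],[0,0,0,0,0,0,0.3],[0,0,0,0,0,0,0.75],[0,0,0,0,0,0,0.75],[0,0,0,0,0,0,0.75],[0,0,-0.4,0,0,0,0.75],[0,0,-0.7,0,0,0,0.75],[0,0,-0.8,0,0,0,0.9],[-0.6,0,-0.7,0,0,0,0.95],[-0.6,0,-0.6,0,0,0,1],[-0.6,0,0,0,0,0,1],[0,0,0,0,0,0,1]]]}}

```text
time: 33.95
tool_pos: [0.4041, 0.045, 0.2]
tool_rot: [3.141, -0.001, -0.0]
contact_force: [0.3, 0.3, 0.2]
opening: 0.0915
```

```bash
python3 chk.py w16 .048 .042; python3 -c "
from pl import *
plan((.472,.2115,.19,0))"
```

```text
t 33.95 pos [0.4041 0.045  0.2   ] rot [ 3.1415e+00 -6.0000e-04 -1.0000e-04] F [0.3 0.3 0.2] open 0.0915
((array([0.49512638, 0.04743557, 0.03027666]), np.float64(0.00035818295371607364)), (array([0.4970698 , 0.04280449, 0.00931533]), np.float64(0.002005665932648455)))
z [0.0403378  0.04182895 0.04321853]
slope [ 0.00216812 -0.00018222  0.04070739]
4 x [0.333, -0.833, 0.05] [0.0, -0.002, -0.0]
```

View pics/w16.png

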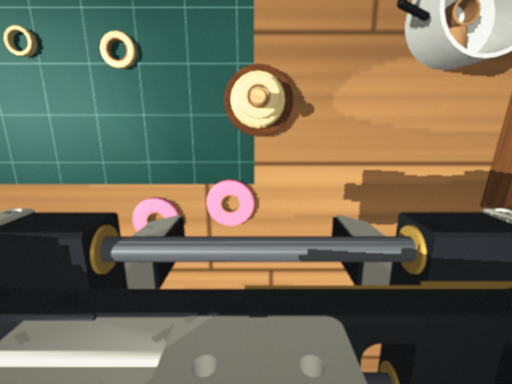

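{"fn": "jog_arm", "kwargs": {"plan": [[[0.34,-0.83,0.05,0,0,0,1],[0.34,-0.83,0.05,0,0,0,1],[0.34,-0.83,0.05,0,0,0,0.8],[0.34,-0.83,0.05,0,0,0,0.8],[0,0,0,0,0,0,0.8],[0,0,0,0,0,0,0.8]]]}}

```text
time: 34.75
tool_pos: [0.4736, 0.2107, 0.1887]
tool_rot: [3.141, 0.001, 0.0]
contact_force: [0.5, 0.6, 0.4]
opening: 0.0732
```

Run:
```python
from pl import *
from me import *
show(); snap('wrist','w17'); o=ring('w17',(.5535,.2118),.040); print(o); print(ring('w17',(.563,.3256),.032))
plan((*o[0][0][:2],.06,0),(*o[0][0][:2],.0025,0))
```

```text
t 34.75 pos [0.4736 0.2107 0.1887] rot [3.1409e+00 1.2000e-03 2.0000e-04] F [0.5 0.6 0.4] open 0.0732
((array([0.55380618, 0.21193517, 0.02050437]), np.float64(0.00013302089745464364)), (array([0.55381645, 0.21185055, 0.01078843]), np.float64(0.00011391058416492154)))
((array([0.56327045, 0.32565426, 0.01667624]), np.float64(0.00017565200022665538)), (array([0.56329805, 0.32555401, 0.01060313]), np.float64(0.00014253832255374863)))
4 x [0.402, -0.009, 0.644] [0.001, 0.001, -0.001]
2 x [0.0, -0.0, 0.575] [0.0, 0.0, 0.0]
```

View pics/w17.png

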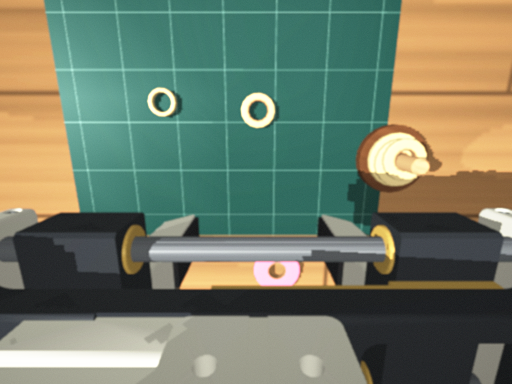

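Ring 40 sits at (258,110), ring 32 at (163,101), stack intact at right. Grasp ring 40.

{"fn": "jog_arm", "kwargs": {"plan": [[[0.402,-0.01,0.645,0,0,0,0.75],[0.402,-0.01,0.645,0,0,0,0.75],[0.402,-0.01,0.645,0,0,0,0.75],[0.402,-0.01,0.645,0,0,0,0.75],[0,0,0.6,0,0,0,0.7],[0,0,0.36,0,0,0,0.7],[0,0,0.19,0,0,0,0.7],[0,0,0,0,0,0,0.7]]]}}

```text
time: 35.8
tool_pos: [0.554, 0.2126, 0.0031]
tool_rot: [3.141, 0.0, -0.0]
contact_force: [-0.1, -0.4, 1.1]
opening: 0.0643
```

{"fn": "jog_arm", "kwargs": {"plan": [[[0,0,0,0,0,0,0.2],[0,0,0,0,0,0,0.2],[0,0,0,0,0,0,0.2],[0,0,0,0,0,0,0.2],[0,0,0,0,0,0,0.2],[0,0,-0.3,0,0,0,0.2],[0,0,-0.6,0,0,0,0.2],[0,0,-0.8,0,0,0,0.2],[0,0,-0.8,0,0,0,0.2],[0,0,0,0,0,0,0.2]]], "squeeze": 10}}

```text
time: 37.05
tool_pos: [0.556, 0.2134, 0.132]
tool_rot: [-3.14, -0.007, -0.0]
contact_force: [0.5, 0.3, -0.2]
opening: 0.0391
```

Run:
```python
from pl import *
show(); plan((.4955,.0458,.125,0))
```

```text
t 37.05 pos [0.556  0.2134 0.132 ] rot [-3.1399e+00 -7.3000e-03 -1.0000e-04] F [ 0.5  0.3 -0.2] open 0.0391
4 x [-0.302, 0.838, 0.032] [-0.003, -0.012, -0.0]
```

{"fn": "jog_arm", "kwargs": {"plan": [[[-0.295,0.835,0.02,0,0,0,0.2],[-0.295,0.835,0.02,0,0,0,0.2],[-0.295,0.835,0.02,0,0,0,0.2],[-0.295,0.835,0.02,0,0,0,0.2],[0,0,0,0,0,0,0.2],[0,0,0,0,0,0,0.2],[0,0,0,0,0,0,0.2]]]}}

```text
time: 37.92
tool_pos: [0.4952, 0.0467, 0.1237]
tool_rot: [-3.142, 0.0, 0.001]
contact_force: [-0.4, -0.1, -0.4]
opening: 0.0393
```

```bash
python3 hov.py w18
```

```text
t 37.92 pos [0.4952 0.0467 0.1237] rot [-3.1415e+00  2.0000e-04  1.0000e-03] F [-0.4 -0.1 -0.4] open 0.0393
[0.47511746 0.03477683 0.12056084] [0.51459132 0.05866999 0.13086695] 813 ring x centre-tcp -0.00029797432431655224
shift rows x,y: 0.012912246315349707 0.0187755878863885
```

View pics/w18.png

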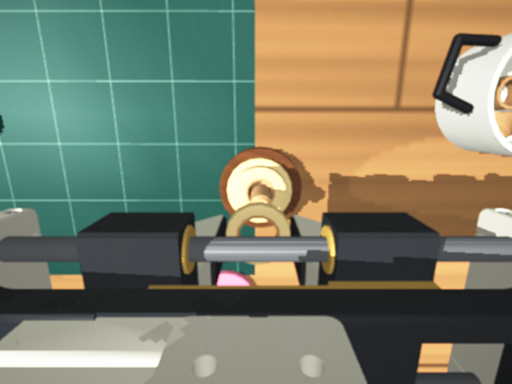

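{"fn": "jog_arm", "kwargs": {"plan": [[[0.013,0.015,0,0,0,0,0.2],[0,0,0.4,0,0,0,0.2],[0,0,0.4,0,0,0,0.2],[0,0,0.3,0,0,0,0.2],[0,0,0,0,0,0,0.2]]]}}

```text
time: 38.6
tool_pos: [0.4949, 0.0453, 0.0679]
tool_rot: [-3.142, 0.002, 0.0]
contact_force: [0.8, 0.0, 0.1]
opening: 0.0393
```

{"fn": "jog_arm", "kwargs": {"plan": [[[0,0,0.25,0,0,0,0.2],[0,0,0.15,0,0,0,0.2],[0,0,0,0,0,0,0.2],[0,0,0,0,0,0,0.7],[0,0,0,0,0,0,0.7],[0,0,0,0,0,0,0.7],[0,0,-0.4,0,0,0,0.7],[0,0,-0.7,0,0,0,0.75],[0,0,-0.8,0,0,0,0.9],[-0.6,0,-0.7,0,0,0,0.95],[-0.6,0,-0.5,0,0,0,1],[-0.6,0,0,0,0,0,1],[0,0,0,0,0,0,1]]]}}

```text
time: 40.22
tool_pos: [0.4041, 0.0453, 0.2044]
tool_rot: [3.141, -0.001, -0.0]
contact_force: [0.8, 0.7, 0.1]
opening: 0.0923
```

```bash
python3 chk.py w19 .040 .051; python3 -c "
from pl import *
plan((.483,.3255,.19,0))"
```

```text
t 40.23 pos [0.4041 0.0453 0.2044] rot [ 3.1415e+00 -5.0000e-04 -1.0000e-04] F [0.8 0.7 0.1] open 0.0923
((array([0.4944248 , 0.04743401, 0.02945096]), np.float64(0.00034558522120261274)), (array([0.49770855, 0.04540374, 0.01121845]), np.float64(0.0017418262111918053)))
z [0.04953852 0.05080153 0.05202009]
slope [-0.00292377  0.00528725  0.05201961]
7 x [0.221, -0.801, 0.041] [0.0, -0.001, -0.0]
```

View pics/w19.png

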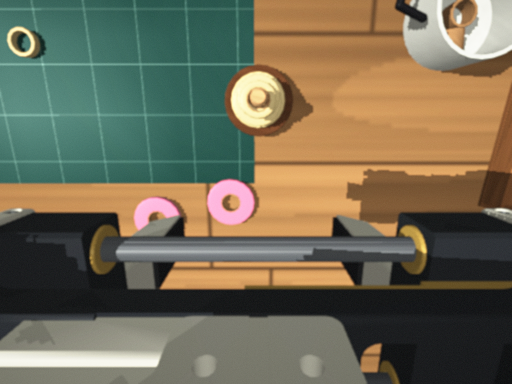

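Home at z top 0.0508. Next ring 32, which is at (23,42) in this view — I re-measure over it.

{"fn": "jog_arm", "kwargs": {"plan": [[[0.225,-0.8,0.04,0,0,0,1],[0.225,-0.8,0.04,0,0,0,1],[0.225,-0.8,0.04,0,0,0,1],[0.225,-0.8,0.04,0,0,0,1],[0.225,-0.8,0.04,0,0,0,1],[0.225,-0.8,0.04,0,0,0,0.7],[0.225,-0.8,0.04,0,0,0,0.7],[0,0,0,0,0,0,0.7],[0,0,0,0,0,0,0.7]]]}}

```text
time: 41.4
tool_pos: [0.4844, 0.3247, 0.1891]
tool_rot: [3.141, 0.001, 0.0]
contact_force: [0.3, 0.2, 0.1]
opening: 0.0645
```

Run:
```python
from pl import *
from me import *
show(); snap('wrist','w20'); o=ring('w20',(.563,.3256),.032); print(o)
plan((*o[0][0][:2],.06,0),(*o[0][0][:2],.0025,0))
```

```text
t 41.4 pos [0.4844 0.3247 0.1891] rot [3.1406e+00 1.1000e-03 0.0000e+00] F [0.3 0.2 0.1] open 0.0645
((array([0.56331516, 0.3262523 , 0.01665768]), np.float64(0.00012645788804781612)), (array([0.56333204, 0.32632635, 0.01059555]), np.float64(0.0001117981189327386)))
4 x [0.395, -0.01, 0.647] [0.001, 0.001, -0.001]
2 x [0.0, -0.0, 0.575] [0.0, 0.0, 0.0]
```

View pics/w20.png

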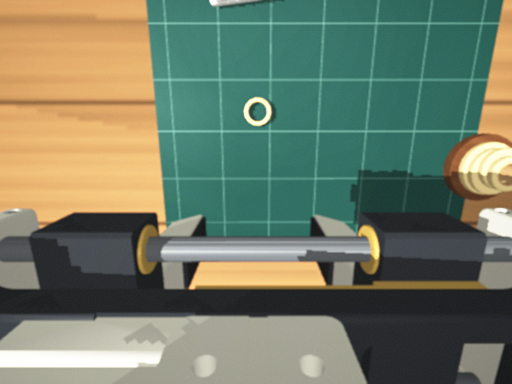

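Ring 32 at (257,111), unmoved.

{"fn": "jog_arm", "kwargs": {"plan": [[[0.395,-0.012,0.647,0,0,0,0.7],[0.395,-0.012,0.647,0,0,0,0.7],[0.395,-0.012,0.647,0,0,0,0.7],[0.395,-0.012,0.647,0,0,0,0.7],[0,0,0.6,0,0,0,0.6],[0,0,0.36,0,0,0,0.6],[0,0,0.19,0,0,0,0.6],[0,0,0,0,0,0,0.6]]]}}

```text
time: 42.45
tool_pos: [0.5634, 0.3273, 0.0032]
tool_rot: [3.141, -0.0, -0.0]
contact_force: [-0.4, 0.2, 0.4]
opening: 0.0552
```

{"fn": "jog_arm", "kwargs": {"plan": [[[0,0,0,0,0,0,0.1],[0,0,0,0,0,0,0.1],[0,0,0,0,0,0,0.1],[0,0,0,0,0,0,0.1],[0,0,0,0,0,0,0.1],[0,0,-0.3,0,0,0,0.1],[0,0,-0.6,0,0,0,0.1],[0,0,-0.8,0,0,0,0.1],[0,0,-0.8,0,0,0,0.1],[0,0,0,0,0,0,0.1]]], "squeeze": 8}}

```text
time: 43.7
tool_pos: [0.5654, 0.3284, 0.1327]
tool_rot: [-3.139, -0.007, -0.0]
contact_force: [0.4, 0.1, -0.1]
opening: 0.0307
```

Run:
```python
from pl import *
show(); plan((.4955,.0458,.125,0))
```

```text
t 43.7 pos [0.5654 0.3284 0.1327] rot [-3.1385e+00 -7.4000e-03 -2.0000e-04] F [ 0.4  0.1 -0.1] open 0.0307
7 x [-0.2, 0.807, 0.018] [-0.003, -0.007, -0.0]
```

{"fn": "jog_arm", "kwargs": {"plan": [[[-0.195,0.805,0.01,0,0,0,0.1],[-0.195,0.805,0.01,0,0,0,0.1],[-0.195,0.805,0.01,0,0,0,0.1],[-0.195,0.805,0.01,0,0,0,0.1],[-0.195,0.805,0.01,0,0,0,0.1],[-0.195,0.805,0.01,0,0,0,0.1],[-0.195,0.805,0.01,0,0,0,0.1],[0,0,0,0,0,0,0.1],[0,0,0,0,0,0,0.1],[0,0,0,0,0,0,0.1]]]}}

```text
time: 44.95
tool_pos: [0.4952, 0.0467, 0.1243]
tool_rot: [-3.141, 0.0, 0.001]
contact_force: [0.2, 0.5, -0.2]
opening: 0.0312
```

```bash
python3 hov.py w21
```

```text
t 44.95 pos [0.4952 0.0467 0.1243] rot [-3.1415e+00  1.0000e-04  1.0000e-03] F [ 0.2  0.5 -0.2] open 0.0312
[0.49252931 0.03476617 0.12083593] [0.51028557 0.05859884 0.13124692] 452 ring x centre-tcp 0.006187522346551844
shift rows x,y: -0.11814879007928547 0.01794225740043745
```

View pics/w21.png

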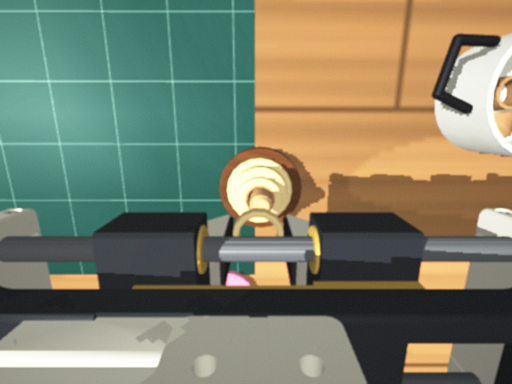

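{"fn": "jog_arm", "kwargs": {"plan": [[[0.02,0.015,0,0,0,0,0.1],[0,0,0.4,0,0,0,0.1],[0,0,0.4,0,0,0,0.1],[0,0,0.3,0,0,0,0.1],[0,0,0,0,0,0,0.1]]]}}

```text
time: 45.62
tool_pos: [0.4955, 0.0452, 0.0685]
tool_rot: [-3.142, 0.002, 0.0]
contact_force: [0.2, -0.6, 0.6]
opening: 0.0308
```

{"fn": "jog_arm", "kwargs": {"plan": [[[0,0,0.15,0,0,0,0.1],[0,0,0.06,0,0,0,0.1],[0,0,0,0,0,0,0.1],[0,0,0,0,0,0,0.6],[0,0,0,0,0,0,0.6],[0,0,0,0,0,0,0.6],[0,0,-0.4,0,0,0,0.6],[0,0,-0.7,0,0,0,0.75],[0,0,-0.8,0,0,0,0.9],[-0.6,0,-0.7,0,0,0,0.95],[-0.6,0,-0.4,0,0,0,1],[-0.6,0,0,0,0,0,1],[0,0,0,0,0,0,1]]]}}

```text
time: 47.25
tool_pos: [0.4047, 0.0452, 0.2095]
tool_rot: [3.141, -0.0, -0.0]
contact_force: [0.8, -0.5, 0.3]
opening: 0.0917
```

```bash
python3 chk.py w22 .032 .060; python3 -c "
from pl import *
plan((.36,-.30,.2,0))
import cv2;p=cv2.imread('pics/w22.png')[40:150,200:330];cv2.imwrite('pics/zw22.png',cv2.resize(p,None,fx=5,fy=5))"
```

```text
t 47.25 pos [0.4047 0.0452 0.2095] rot [ 3.1414e+00 -3.0000e-04 -1.0000e-04] F [ 0.8 -0.5  0.3] open 0.0917
((array([0.49386763, 0.04742819, 0.02864071]), np.float64(0.00036033474434950155)), (array([0.49613273, 0.04567718, 0.01058513]), np.float64(0.0014893729882230202)))
z [0.05860691 0.05985616 0.0611104 ]
slope [ 0.01113395 -0.00343478  0.05447924]
8 x [-0.115, 0.863, 0.024] [0.0, -0.001, -0.0]
```

View pics/zw22.png

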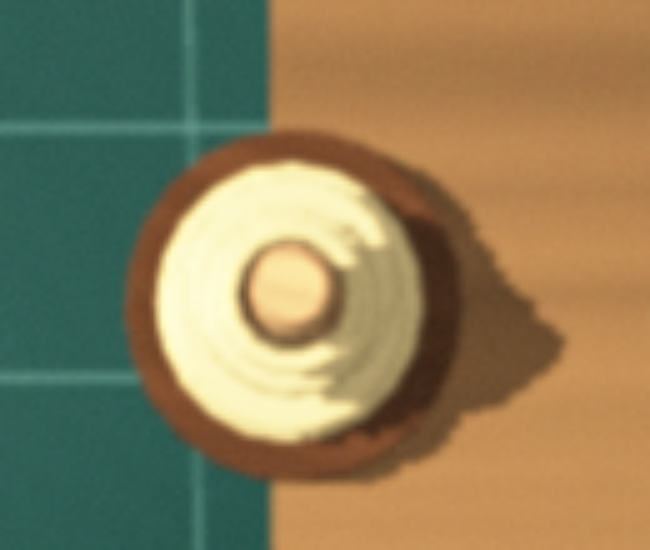

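{"fn": "jog_arm", "kwargs": {"plan": [[[-0.15,0.83,0.02,0,0,0,1],[-0.15,0.83,0.02,0,0,0,1],[-0.15,0.83,0.02,0,0,0,1],[-0.15,0.83,0.02,0,0,0,1],[-0.15,0.83,0.02,0,0,0,1],[-0.15,0.83,0.02,0,0,0,1],[-0.15,0.83,0.02,0,0,0,1],[-0.15,0.83,0.02,0,0,0,1],[-0.15,0.83,0.02,0,0,0,0.5],[0,0,0,0,0,0,0.5],[0,0,0,0,0,0,0.5]]]}}

```text
time: 48.68
tool_pos: [0.3387, -0.3284, 0.1995]
tool_rot: [-3.141, 0.0, -0.001]
contact_force: [-0.4, -0.5, 0.2]
opening: 0.0668
```

Run:
```python
from pl import *
from me import *
show(); snap('wrist','w23')
p,d,K,T,c,hsv,m=comp_at('w23',(.411,-.32),.03,.07,.03)
q=c[m];print(q.min(0),q.max(0),len(q))
for lo,hi in((.03,.04),(.036,.046),(.044,.05)):
    s=q[(q[:,2]>lo)&(q[:,2]<hi)]; hull=cv2.convexHull(s[:,:2].astype(np.float32)).reshape(-1,2); print(lo,circ(hull),s.mean(0))
p,d,K,T,c,hsv,m=comp_at('w23',(.411,-.32),.019,.0275,.03)
q=c[m];hull=cv2.convexHull(q[:,:2].astype(np.float32)).reshape(-1,2);print('collar',circ(hull,.016),circ(hull))
p,d,K,T,c,hsv,m=comp_at('w23',(.45,-.34),.03,.038,.2)
q=c[m];print('walls',q.min(0),q.max(0))
```

```text
t 48.67 pos [ 0.3387 -0.3284  0.1995] rot [-3.1405e+00  5.0000e-04 -7.0000e-04] F [-0.4 -0.5  0.2] open 0.0668
[ 0.4008474  -0.33197415  0.04218727] [ 0.42446151 -0.3073811   0.04850603] 417Traceback (most recent call last):
  File "<stdin>", line 7, in <module>
AttributeError: 'NoneType' object has no attribute 'reshape'
```

View pics/w23.png

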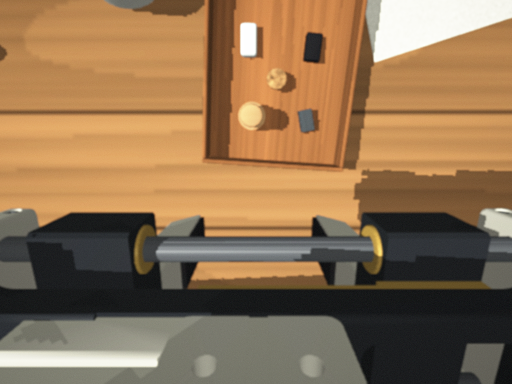

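Run:
```python
from pl import *
from me import *
p,d,K,T,c,hsv,m=comp_at('w23',(.411,-.32),.042,.05,.03)
q=c[m]; print(np.median(q,0)); hull=cv2.convexHull(q[:,:2].astype(np.float32)).reshape(-1,2); o=circ(hull); print(o)
p,d,K,T,c,hsv,m=comp_at('w23',(.45,-.34),.03,.038,.2)
q=c[m];print('walls',q.min(0),q.max(0))
x,y=o[0][:2]
plan((x,y,.09,0),(x,y,.028,0))
```

```text
[ 0.41268513 -0.31973933  0.04646628]
(array([ 0.41245812, -0.31951092,  0.01247008]), np.float64(0.0002007371966124496))
walls [ 0.34778881 -0.4411541   0.03000845] [ 0.53002127 -0.26046926  0.03731736]
3 x [0.491, -0.055, 0.731] [-0.002, 0.001, 0.0]
2 x [0.0, -0.0, 0.62] [0.0, 0.0, 0.0]
```

{"fn": "jog_arm", "kwargs": {"plan": [[[0.491,-0.057,0.73,0,0,0,0.5],[0.491,-0.057,0.73,0,0,0,0.5],[0.491,-0.057,0.73,0,0,0,0.5],[0,0,0,0,0,0,0.5],[0,0,0.6,0,0,0,0.5],[0,0,0.4,0,0,0,0.5],[0,0,0.22,0,0,0,0.5],[0,0,0,0,0,0,0.5]]]}}

```text
time: 49.72
tool_pos: [0.4121, -0.3199, 0.0301]
tool_rot: [3.141, -0.0, 0.0]
contact_force: [-0.4, 0.4, -0.1]
opening: 0.0458
```

Run:
```python
from pl import *
show(); snap('wrist','w24')
```

```text
t 49.73 pos [ 0.4121 -0.3199  0.0301] rot [ 3.1414e+00 -1.0000e-04  0.0000e+00] F [-0.4  0.4 -0.1] open 0.0458
```

View pics/w24.png

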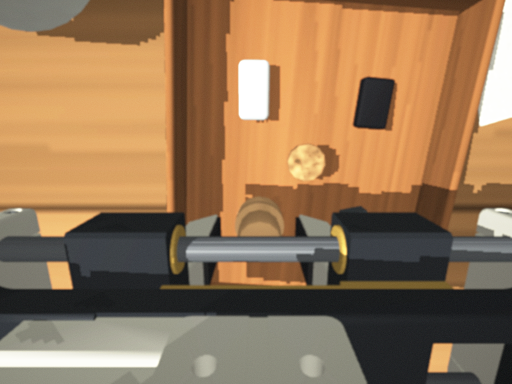

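{"fn": "jog_arm", "kwargs": {"plan": [[[0,0,0.04,0,0,0,0.5],[0,0,0,0,0,0,0.05],[0,0,0,0,0,0,0.05],[0,0,0,0,0,0,0.05],[0,0,0,0,0,0,0.05],[0,0,0,0,0,0,0.05],[0,0,-0.2,0,0,0,0.05],[0,0,-0.5,0,0,0,0.05],[0,0,-0.6,0,0,0,0.05],[0,0,-0.7,0,0,0,0.05],[0,0,-0.5,0,0,0,0.05],[0,0,0,0,0,0,0.05]]], "squeeze": 20}}

```text
time: 51.28
tool_pos: [0.413, -0.3207, 0.1547]
tool_rot: [3.138, -0.003, -0.0]
contact_force: [0.2, -0.4, -0.8]
opening: 0.0252
```

Run:
```python
from pl import *
show(); snap('wrist','w25'); plan((.4955,.0458,.15,0))
```

```text
t 51.27 pos [ 0.413  -0.3207  0.1547] rot [ 3.1382e+00 -3.2000e-03 -1.0000e-04] F [ 0.2 -0.4 -0.8] open 0.0252
9 x [0.185, -0.813, 0.006] [0.001, -0.001, -0.0]
```

View pics/w25.png

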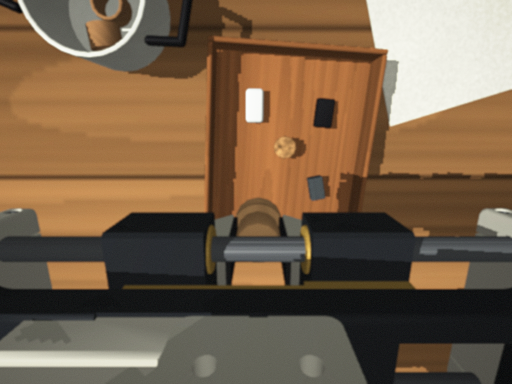

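{"fn": "jog_arm", "kwargs": {"plan": [[[0.185,-0.813,0,0,0,0,0.05],[0.185,-0.813,0,0,0,0,0.05],[0.185,-0.813,0,0,0,0,0.05],[0.185,-0.813,0,0,0,0,0.05],[0.185,-0.813,0,0,0,0,0.05],[0.185,-0.813,0,0,0,0,0.05],[0.185,-0.813,0,0,0,0,0.05],[0.185,-0.813,0,0,0,0,0.05],[0.185,-0.813,0,0,0,0,0.05],[0,0,0,0,0,0,0.05],[0,0,0,0,0,0,0.05],[0,0,0,0,0,0,0.05]]]}}

```text
time: 52.82
tool_pos: [0.4951, 0.0449, 0.152]
tool_rot: [3.141, 0.001, -0.002]
contact_force: [0.1, -0.5, -0.4]
opening: 0.0253
```

```bash
python3 - <<'E'
from pl import *
from me import *
s=show(); snap('wrist','w26'); snap('side','s26'); t=s['tool_pos']
p,d,K,T,c,hsv,m=comp_at('w26',t[:2],t[2]-.03,t[2]+.03,.022)
for z in np.arange(-.03,.03,.004):
    q=c[m]; q=q[(q[:,2]-t[2]>z)&(q[:,2]-t[2]<z+.004)&(abs(q[:,1]-t[1])<.004)]
    if len(q): print(round(z,3),len(q),'xmax-tcp',(q[:,0].max()-t[0]).round(4))
plan((.4955,.0458,.15,0))
E
python3 -c "
import cv2;p=cv2.imread('pics/s26.png')[100:280,150:400];cv2.imwrite('pics/zs26.png',cv2.resize(p,None,fx=3,fy=3))"
```

```text
t 52.83 pos [0.4951 0.0449 0.152 ] rot [ 3.1414e+00  1.1000e-03 -1.6000e-03] F [ 0.1 -0.5 -0.4] open 0.0253
-0.026 1 xmax-tcp 0.0154
-0.022 19 xmax-tcp 0.0163
-0.018 16 xmax-tcp 0.0163
-0.014 21 xmax-tcp 0.0165
-0.01 17 xmax-tcp 0.0166
-0.006 89 xmax-tcp 0.0166
-0.002 23 xmax-tcp 0.0133
0.002 29 xmax-tcp 0.0135
0.006 32 xmax-tcp 0.0137
0.01 35 xmax-tcp 0.0135
0.014 73 xmax-tcp 0.0135
0.018 155 xmax-tcp 0.0127
1 x [0.004, -0.017, 0.046] [0.001, 0.003, -0.012]
```

View pics/w26.png

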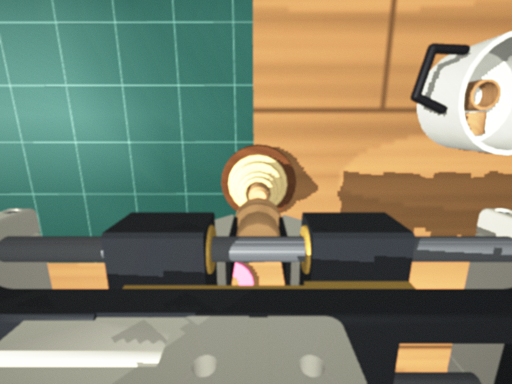

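View pics/zs26.png

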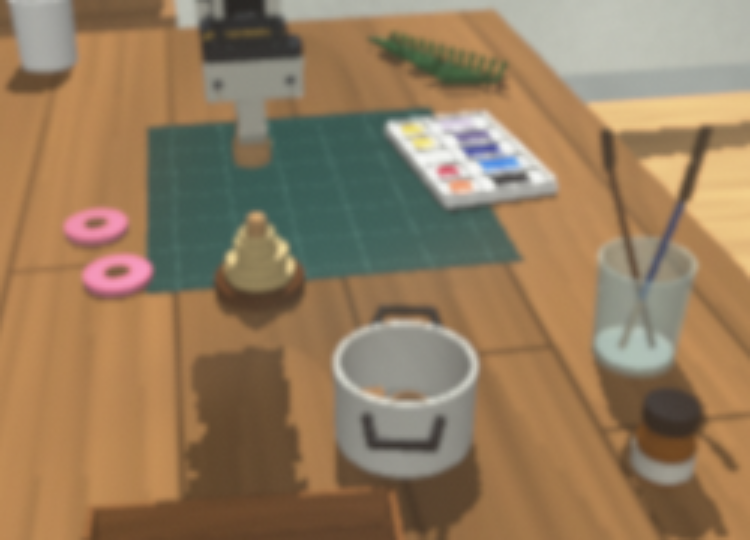

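{"fn": "jog_arm", "kwargs": {"plan": [[[0,-0.016,0,0,0,0,0.05],[0,0,0.4,0,0,0,0.05],[0,0,0.4,0,0,0,0.05],[0,0,0.3,0,0,0,0.05],[0,0,0,0,0,0,0.05],[0,0,0,0,0,0,0.05]]]}}

```text
time: 53.68
tool_pos: [0.4959, 0.0465, 0.0981]
tool_rot: [3.141, -0.001, -0.0]
contact_force: [0.2, 0.6, -0.3]
opening: 0.0255
```

{"fn": "jog_arm", "kwargs": {"plan": [[[0,0,0.1,0,0,0,0.05],[0,0,0.06,0,0,0,0.05],[0,0,0.04,0,0,0,0.05],[0,0,0,0,0,0,0.05],[0,0,0,0,0,0,0.05]]]}}

```text
time: 54.3
tool_pos: [0.4955, 0.0466, 0.0875]
tool_rot: [3.141, 0.0, -0.0]
contact_force: [-0.4, -1.0, -0.7]
opening: 0.0253
```

{"fn": "jog_arm", "kwargs": {"plan": [[[0,0,0.03,0,0,0,0.05],[0,0,0,0,0,0,0.05],[0,0,0,0,0,0,0.5],[0,0,0,0,0,0,0.5],[0,0,0,0,0,0,0.5],[0,0,-0.3,0,0,0,0.6],[0,0,-0.6,0,0,0,0.7],[0,0,-0.7,0,0,0,0.9],[-0.6,0,-0.5,0,0,0,0.95],[-0.6,0,0,0,0,0,1],[-0.6,0,0,0,0,0,1],[0,0,0,0,0,0,1],[0,0,0,0,0,0,1]]]}}

```text
time: 55.92
tool_pos: [0.4064, 0.0467, 0.1919]
tool_rot: [3.141, -0.002, -0.0]
contact_force: [-0.3, 0.1, -0.2]
opening: 0.0916
```

Run:
```python
from pl import *
from me import *
s=show(); snap('wrist','w27'); snap('side','s27'); snap('top','t27')
for lo,hi,n in((.095,.115,'knob top'),(.07,.084,'collar')):
    p,d,K,T,c,hsv,m=comp_at('w27',(.4955,.0458),lo,hi,.022)
    q=c[m]
    if len(q)<5: print(n,len(q)); continue
    hull=cv2.convexHull(q[:,:2].astype(np.float32)).reshape(-1,2); print(n,len(q),np.median(q,0),circ(hull), np.linalg.lstsq(np.c_[q[:,:2],np.ones(len(q))],q[:,2],rcond=None)[0])
p=cv2.imread('pics/s27.png')[100:280,150:400];cv2.imwrite('pics/zs27.png',cv2.resize(p,None,fx=3,fy=3))
```

```text
t 55.92 pos [0.4064 0.0467 0.1919] rot [ 3.1414e+00 -2.2000e-03 -2.0000e-04] F [-0.3  0.1 -0.2] open 0.0916
knob top 712 [0.49550135 0.04742907 0.10355102] (array([0.49585972, 0.04775494, 0.01263213]), np.float64(0.0001367223723967739)) [0.02915386 0.01042364 0.08835445]
collar 231 [0.48800062 0.0483547  0.07996465] (array([0.49596788, 0.04773212, 0.01581291]), np.float64(0.00012087694441851701)) [0.00715956 0.00356084 0.07620211]
```

View pics/w27.png

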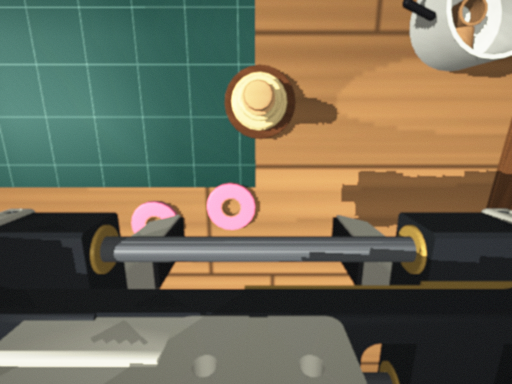

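View pics/zs27.png

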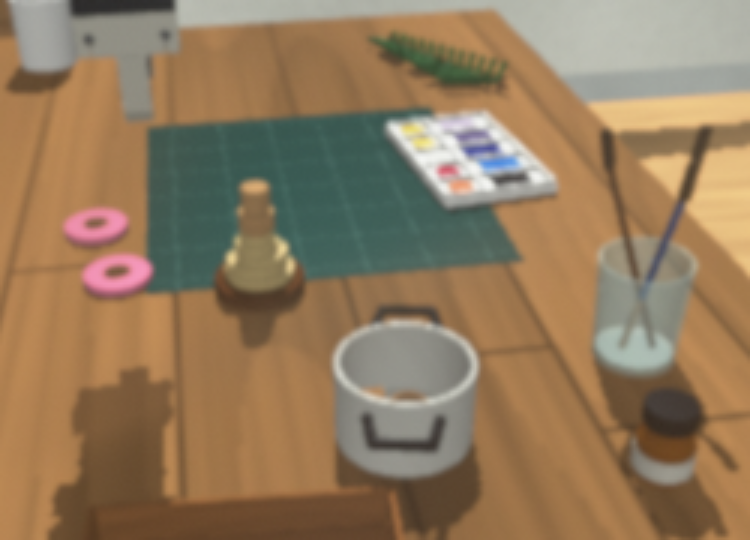

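View pics/t27.png

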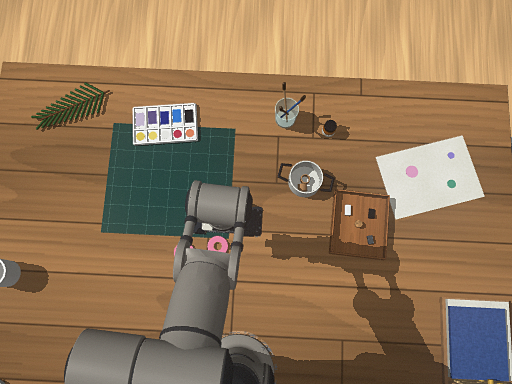

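```bash
python3 -c "
from cell import ticket; print(ticket.hand_in())"
```

```text
the job is handed in; nothing more can be done
None
```

The job is done and handed in at about 56 s of the 200 s allowed. I don't have a verdict, because the hand-in reports none.

**What I did:**
- **Cores:** Both went into the scrap pot.
- **Rolls:** All five were present. I threaded them in order 64, 56, 48, 40 and 32 mm.
- **Cap:** I fetched it from the tray and set it over the post tip.

**Last checks:**
- **Stack:** After each placing, the top of that roll measured 23.9, 32.9, 41.8, 50.8 and 59.9 mm. The expected heights are 24, 33, 42, 51 and 60 mm. I fitted the tilt of the last four, and it was within about 0.012 rad.
- **Cap:** The collar top is at 80 mm, so the rim is at 62 mm as specified. A fit to the knob top gave about 0.03 rad of tilt.
- **Everything else:** The last pictures show both cores below the pot rim and the four odds and ends still in the tray. The palette, brush jar, ink bottle and pink rolls look where they were, the gripper is open and the arm is clear of everything.

**Disagreements:**
- **Cap centring:** The camera put the cap about 2 mm off my estimate of the post axis. That is within the 4 mm limit, and it is also the most the bore's play allows.
- **Centring of the upper rolls:** I confirmed the sideways position only for the 64 and 56 mm rolls, within about 2 mm. For the three smaller ones the fit ran into the rolls below, so I relied on height, flatness and the pictures.

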